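# Load pots into a sprung pot feeder

### The job

Load the pot feeder: draw its sprung follower back by the knob and hook it in the catch, stand the two empty clay pots upright in the track in front of it, then unhook the knob and ease the follower forward under control until it holds both pots against the front stop. Feel for the end of travel rather than forcing it, do not let the follower snap shut or crush the pots, and leave the other things on the bench where they are.

Things in the scene. Friction and masses are not known exactly. Their poses are not given: they have to be found in the camera images.
- feeder: Pot feeder fixed to the bench: aluminium channel, slick floor at z = 6 mm, side rails 72 mm apart inside and 30 mm high (z), front stop plate up to z = 66 mm, far end closed at x = 270 mm. Origin: on the bench, on the track's middle line, below the front stop's inner face. x: along the track, the way the follower is drawn back; y: towards the knob's side; z up. Body spans x -38 to 276, y -46 to 86 mm.
- guide_wall (a point): Middle of the top of the guide wall beside the track, aluminium, 8 mm thick, 32 mm high, inner face at y = 59 mm. Clamped to its far end is a dark steel catch, 36 mm high, whose place along x is adjustable and not measured: a front part in line with the wall, then a notch (gap 14 mm long in x, open to the track), then a block that ends the knob's travel
- follower (a joint): Follower's draw-back along x, m: 0 fully forward (start); the x of its pad's face. Spring pulls it forward, 1.6 N at 0, 3.2 N at 0.16. The catch's block stops it between 0.143 and 0.195, to be felt; from there to 4 mm forward of it the knob can shift into the notch; hooked it rests 4 mm forward of the stop. About 0.117 with both pots loaded.
- handle (a joint): Sideways shift of the knob with its post along the feeder's +y, in m: 0 is in line (start), 0.014 is fully out, in the notch. About 1 N of friction, so it stays where it is left. Outside the notch the guide wall stops it at about 2 mm.
- knob_grip (a point): Where to grip the knob, on its axis, 98 mm above the bench: a black knob 24 mm across, z = 80 to 114 mm, on an upright steel post 10 mm across which runs down to z = 14 mm beside the guide wall and is damaged if forced against wall or catch with more than about 20 N. At both joints 0 it stands at x = 14, y = 52 mm in the feeder's frame; it moves with both joints.
- pad_face (a point): Middle of the front face of the follower's upright steel pad, 36 mm above the bench: 60 mm wide, z = 8 to 64 mm, 8 mm thick. It pushes the pots; more than about 18 N cracks them.
- pot_a: One of the two empty clay pots, both alike: 60 mm across at the rim, 54 mm high, tapering to about 44 mm at the foot, about 100 g, standing. Rim band: the top 13 mm. Origin: centre of its underside, z up. Either may stand in front. (Two other pots, full of soil, stand farther back: leave them.)
- pot_b: The other empty clay pot, same size; origin: centre of its underside, z up.
- tin: A bystander: tin, 75 mm across and 58 mm high, origin under its centre. Leave it.
- dropper_bottle: A bystander: small brown dropper bottle, 33 mm across and 102 mm high, origin under its centre. Leave it.
- tape_roll: A bystander: roll of grey tape lying flat, 100 mm across and 48 mm high, origin under its centre. Leave it.
Not all that is in view belongs to the job. Leave any green or red look-alike of the pot_b alone.

How it is judged:
On the way, in this order (a step that is already met when the one before it is completed fails the run):
1. the follower is drawn back, hooked in the catch and let go (value of joint follower above 0.135 m and value of joint handle above 0.009 m and contact force between the fingers and handle below 0.1 N), for 0.2 s.
2. both pots stand upright in the track in front of the hooked follower, let go (value of joint follower above 0.135 m and value of joint handle above 0.009 m and x of pot_a in the frame of feeder between 0.02 and 0.13 m and y of pot_a in the frame of feeder between -0.015 and 0.015 m and z of pot_a in the frame of feeder between 0.002 and 0.012 m and angle between each of pot_a, pot_b's own z axis and vertical below 0.15 rad and contact force between the fingers and pot_a below 0.1 N and x of pot_b in the frame of feeder between 0.02 and 0.13 m and y of pot_b in the frame of feeder between -0.015 and 0.015 m and z of pot_b in the frame of feeder between 0.002 and 0.012 m and contact force between the fingers and pot_b below 0.1 N), for 0.2 s.
At the end, for the whole second after the job is handed in: The knob is out of the notch (shifted less than 6 mm), the follower stands 108 to 124 mm back and presses with over 1 N on the pots; both pots stand in the track on its floor, within 15 mm of its middle line, tilted less than 0.15 rad, at rest and let go (value of joint follower between 0.108 and 0.124 m and value of joint handle below 0.006 m and x of pot_a in the frame of feeder between 0.02 and 0.13 m and y of pot_a in the frame of feeder between -0.015 and 0.015 m and z of pot_a in the frame of feeder between 0.002 and 0.012 m and angle between each of pot_a, pot_b's own z axis and vertical below 0.15 rad and contact force between the fingers and pot_a below 0.1 N and x of pot_b in the frame of feeder between 0.02 and 0.13 m and y of pot_b in the frame of feeder between -0.015 and 0.015 m and z of pot_b in the frame of feeder between 0.002 and 0.012 m and contact force between the fingers and pot_b below 0.1 N and (contact force between follower and pot_a above 1 N or contact force between follower and pot_b above 1 N) and linear speed of each of pot_a, pot_b below 0.01 m/s); the robot touches nothing.
It fails at once if the knob's post is forced against the catch or guide wall with more than 25 N (contact force between handle and feeder above 25 N).
It fails at once if the follower snaps forward faster than 0.3 m/s (velocity of joint follower below -0.3 m/s).
It fails at once if the follower presses a pot with more than 20 N (contact force between follower and pot_a above 20 N or contact force between follower and pot_b above 20 N).
It fails at once if a bystander is moved more than 30 mm (distance of any of tin, dropper_bottle, tape_roll from where it was at the start of the episode above 0.03 m).
It also fails if it takes over 72 s, if anything falls off the work surface, if the arm or the gripper's body presses on something with over 40 N, if the wrist force passes 120 N, or if a joint passes its speed limit or range.

### The arm

A 7-joint arm with a two-finger parallel gripper is mounted at the origin on the work surface; the furniture and walls round the work are solid. World frame = base frame: x ahead of the robot, y to its left, z up, the work surface at z = 0. Lengths are in m, angles in rad, forces in N, time in s.
With the tool pointing down it reaches from about 0.425 to 1.025 m from the base axis. Payload 3.6 kg.
Tool frame: the origin (TCP) lies on the centre line of the jaws, within the pads' length; the fingertips stand 8 mm ahead of it and the grasp point (between the pads) lies 11 mm behind it; y points along the fingers, z is the direction in which the jaws open and shut, and the axes are right-handed (so a half turn about y gives the same grasp; the last joint's range is limited). The gripper opens to 85 mm and grips with 20 to 120 N. Pads are 22 mm wide; open, the fingers measure 114 mm over their backs; the gripper's body (76 mm by 85 mm) begins 54 mm behind the grasp point. The pads swing forward as they close: fully open they stand 13 mm farther back than shut.
Start: joints at [1.139, 0.591, 0.048, 1.609, -0.033, 0.943, -0.034], TCP at [0.241, -0.684, 0.239] pointing down, gripper open.
Joint ranges: [-2.69, 2.69], [-0.47, 2.24], [-1.27, 1.36], [0.19, 2.51], [-1.53, 4.68], [0.08, 2.07], [-3.09, 3.09]. Speed limits (rad/s): [2.57, 2.57, 3.14, 3.14, 3.14, 3.14, 3.14].

### API

Orientations are given as a unit quaternion [x, y, z, w].
In Python, from station import status, imaging, manip, spotter gives the robot as it stands. The module is installed in compiled form; this text tells all that it offers.
- The arm moves only by the tool drive_tool, never from a script. Its argument "commands" is a list of rows, each a list of 5 numbers: the shift along the tool's x, y, z each as a share of 0.5 m, from -1 to 1, then the turn about the tool's y as a share of 2 pi rad, from -1 to 1, then the closure, from 0 (fully open) to 1 (shut). In form: [[tx, ty, tz, spin, gripper], ...]. A call has 1 to 5 rows; each row is the pose to reach, as a shift and turn from the pose commanded when the call began, along the tool's axes at that moment, turning the shorter way round; what a row does not reach only later rows make up. A row lasts 1/12 s, in which the tool goes at most 41.7 mm and 7.16 degrees, less where a joint would pass 70% of its speed; a pose out of reach is approached as far as the arm can. A call with a number of a shift or a turn outside -1 to 1 is refused whole. A call with a gripper value outside its range is refused whole. The fingers move at their own pace and stop on an object; "force" is the grip in N (left out, the last holds). Time passes only in rows, so rows that repeat a pose let the fingers close. It gives the time, the measured TCP pose, the force and the opening at its end, in the units of the state.
- status.observe(): the state, without advancing time (a new reading comes with each control period).
- imaging.read_camera(name): name is "scene" or "side" or "wrist"; returns a dict with "image" (480x640x3 uint8, red, green, blue), "depth" (480x640 float32, m along the optical axis (not along the pixel's ray), 0 where there is no reading), "camera_matrix" (3x3 intrinsics, pixels), "rvec" (rotation vector, rad) and "tvec" (3), from world to camera coordinates, as OpenCV has them. Camera axes: x right, y down, z forward; pixel columns grow to the right and rows downward; lengths in m; the calibration is good to about 2 mm. A picture is of the moment at which its call begins.
- manip.finish_job(): hands the job in, once; it reports no verdict.
Trained networks look in a picture, given as the dict that the camera call returned (one of the last four; its "shot" number tells which), for a name from the list of things; names that differ only in an ending like _2 or _b are one class to them, and where a whole thing is asked for, a point or a joint stands for the part that bears it (a point fixed in the world has none). Each returns a list of dicts, best first, with "conf" (0 to 1); they miss things now and then, are a little off and sometimes report something else, mostly with a low value. They report only what shows in the picture. A call takes as long as a camera call. They do not tell look-alikes from the thing itself.
- spotter.trace(picture, name): "region" (480x640 bool, what is visible of it) and "box" ([left, top, width, height] in pixels, round what is visible of it).
The state is a dict: "time": time; "qpos": joint angles; "joint_vel": joint speeds; "tau": joint torques, N m; "eef_pos": TCP position; "orientation": TCP orientation; "wrist_force": force on the tool from outside, world axes, zero at the start; "moment": the same for the moment, N m; "opening": finger opening in m.
Only numpy, scipy, OpenCV 4.12 (cv2) and the standard library are available. Lean on these libraries where they do the work, as an engineer would, in place of code of your own. Each camera call takes 0.05 s, during which the arm holds its last target.

## Working session

There is one attempt and no reset: what is moved stays moved. The work goes in short steps, Python scripts to look and compute and a tool call to move; the robot and the scene stay as the last step left them, time stands still between calls to the robot, and variables do not carry over. Pictures are saved under pics/ and viewed, and the job is handed in when it is done.

Besides the shell and the picture viewer there is one more tool, called as a command line: name --pt "numbers of a row" for each row, then --argument value for the rest. drive_tool: Moves the arm, as the interface text tells. Shift numbers are shares of 0.5 m and turn numbers shares of 2 pi rad, none past 1 either way. Its arguments: {"type":"object","properties":{"commands":{"type":"array","items":{"type":"array","items":{"type":"number","minimum":-1,"maximum":1}}},"force":{"type":"number"}},"required":["commands"]}

```bash
mkdir -p pics; cat > h.py <<'E'
import numpy as np, cv2
from scipy.spatial.transform import Rotation as R
from station import status, imaging, manip, spotter
def save(p,name): cv2.imwrite('pics/'+name+'.png', p['image'][:,:,::-1])
def w(p,u,v,d=None):
    K=p['camera_matrix'];Rm=cv2.Rodrigues(np.array(p['rvec'],float))[0];t=np.array(p['tvec'],float).ravel()
    u=np.atleast_1d(u);v=np.atleast_1d(v)
    if d is None: d=p['depth'][v.astype(int),u.astype(int)]
    c=np.stack([(u-K[0,2])/K[0,0]*d,(v-K[1,2])/K[1,1]*d,d+0*u],-1)
    return (c-t)@Rm
def proj(p,X):
    return cv2.projectPoints(np.array(X,float).reshape(-1,3),np.array(p['rvec'],float),np.array(p['tvec'],float),p['camera_matrix'],None)[0].reshape(-1,2)
def cloud(p,m=None):
    if m is None: m=np.ones((480,640),bool)
    v,u=np.nonzero(m&(p['depth']>0)); return w(p,u,v)
E
python3 - <<'E'
from h import *
s=status.observe()
for k in s: print(k,np.round(s[k],3))
print(R.from_quat(s['orientation']).as_matrix().round(3))
for c in ['scene','side']:
    p=imaging.read_camera(c);save(p,c+'0');np.savez(c+'0.npz',**{k:np.array(v) for k,v in p.items()})
    for n in ['feeder','knob_grip','pot_a','tin','dropper_bottle','tape_roll','follower']:
        for r in spotter.trace(p,n):
            X=cloud(p,r['region']); print(c,n,round(r['conf'],2),r['box'],np.median(X,0).round(3) if len(X) else None, np.percentile(X,2,0).round(3),np.percentile(X,98,0).round(3))
E
```

```text
time 0.0
qpos [ 1.139  0.592  0.048  1.61  -0.033  0.943 -0.034]
joint_vel [-0.001  0.001 -0.     0.     0.001 -0.    -0.   ]
tau [-1.0000e-03 -5.4869e+01  1.5470e+00 -1.9812e+01  9.0000e-03  9.0000e-03
 -0.0000e+00]
eef_pos [ 0.241 -0.683  0.238]
orientation [-0.119  0.698 -0.696  0.119]
wrist_force [ 0.475  0.409 -0.482]
moment [-0.033 -0.003 -0.008]
opening 0.085
[[-0.943 -0.001  0.332]
 [-0.332  0.002 -0.943]
 [ 0.    -1.    -0.002]]
scene feeder 0.68 [241.8, 219.0, 143.9, 110.5] [ 0.502 -0.005  0.015] [ 0.444 -0.145  0.002] [0.582 0.135 0.092]
scene knob_grip 0.77 [360.1, 218.9, 17.4, 38.3] [ 0.494 -0.128  0.092] [ 0.485 -0.138  0.037] [ 0.506 -0.12   0.114]
scene knob_grip 0.4 [242.7, 220.0, 144.2, 107.0] [ 0.502 -0.005  0.016] [ 0.444 -0.144  0.003] [0.581 0.135 0.091]
scene pot_a 0.89 [194.0, 332.7, 37.5, 42.2] [0.424 0.277 0.036] [0.396 0.25  0.004] [0.452 0.305 0.054]
scene pot_a 0.78 [415.6, 223.4, 32.1, 32.2] [ 0.456 -0.272  0.037] [ 0.432 -0.309  0.002] [ 0.488 -0.251  0.054]
scene pot_a 0.66 [418.9, 206.1, 22.6, 20.7] [ 0.535 -0.365  0.041] [ 0.508 -0.399  0.018] [ 0.56
[... 1339 characters left out ...]
.489 -0.252  0.054]
side pot_a 0.58 [395.9, 184.1, 22.9, 29.7] [ 0.448 -0.376  0.037] [ 0.424 -0.422  0.   ] [ 0.477 -0.359  0.054]
side tin 0.87 [382.8, 230.6, 35.2, 43.0] [ 0.372 -0.119  0.048] [ 0.341 -0.174  0.001] [ 0.41  -0.103  0.058]
side dropper_bottle 0.86 [156.8, 291.5, 24.0, 49.8] [0.651 0.271 0.048] [0.643 0.254 0.003] [0.666 0.281 0.097]
side tape_roll 0.97 [287.9, 187.8, 42.4, 35.1] [ 0.658 -0.235  0.033] [ 0.611 -0.296  0.004] [ 0.701 -0.203  0.048]
side tape_roll 0.24 [378.7, 235.2, 39.6, 39.0] [ 0.372 -0.119  0.048] [ 0.341 -0.175  0.001] [ 0.411 -0.103  0.057]
side follower 0.58 [307.9, 206.3, 44.5, 49.2] [ 0.54  -0.128  0.039] [ 0.489 -0.138  0.013] [ 0.578 -0.096  0.113]
```

```bash
python3 - <<'E'
import cv2
for c in ['scene','side']:
    i=cv2.imread(f'pics/{c}0.png'); cv2.imwrite(f'pics/{c}0z.png',cv2.resize(i[160:410,130:480],(800,571),interpolation=cv2.INTER_CUBIC))
E
```

```text
(no output)
```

View pics/scene0.png

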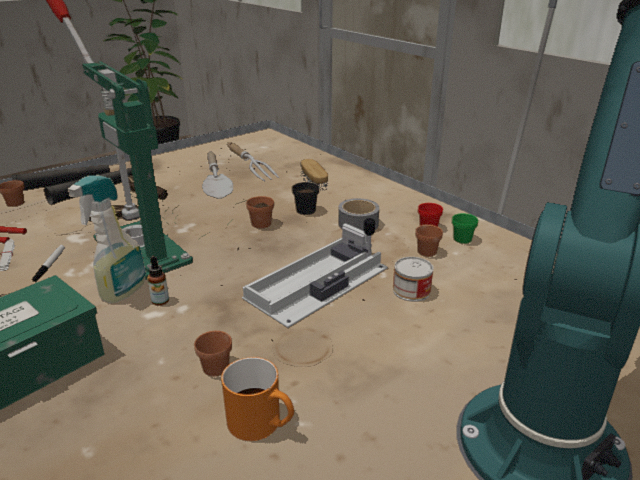

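View pics/side0.png

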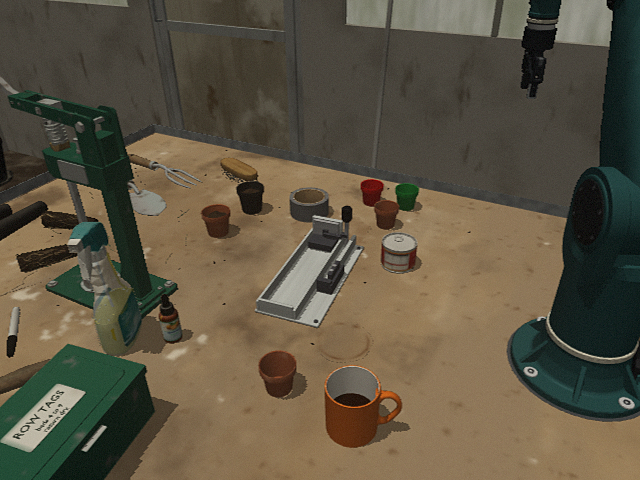

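```bash
ls pics
```

```text
scene0.png
scene0z.png
side0.png
side0z.png
```

View pics/scene0z.png

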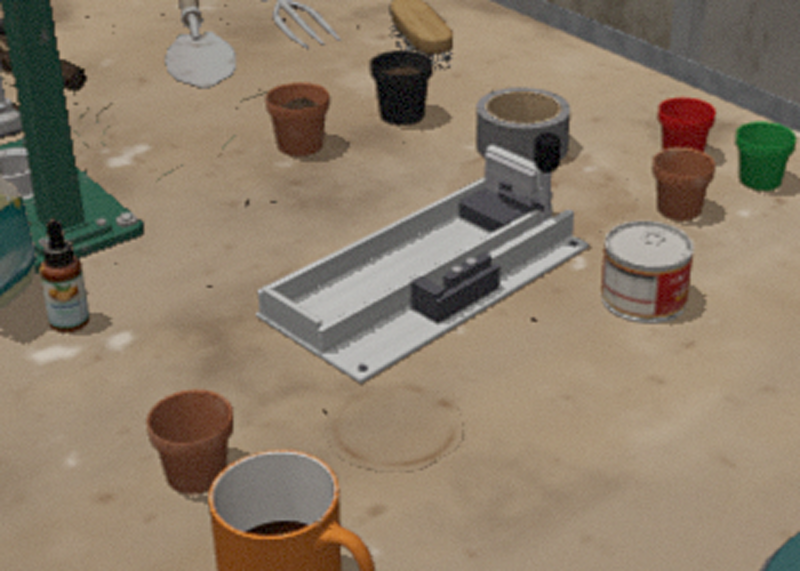

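View pics/side0z.png

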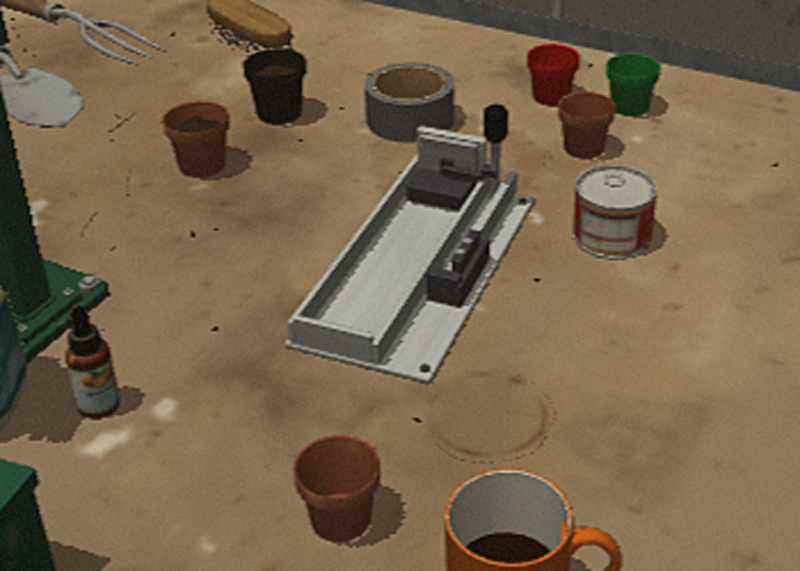

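The pots to move are the terracotta ones near the mug (scene 213,352) and near the tin (428,240). The red and green look-alikes sit behind the second one. Next I'll fit the feeder, knob and pots precisely.

```bash
cat > fit.py <<'E'
from h import *
from scipy.optimize import least_squares
P={c:dict(np.load(c+'0.npz')) for c in ['scene','side']}
def circ(X,r=None):
    f=lambda q: np.hypot(X[:,0]-q[0],X[:,1]-q[1])-(q[2] if r is None else r)
    s=least_squares(f,[X[:,0].mean()+.01,X[:,1].mean(),.03],loss='soft_l1',f_scale=.002); return s.x.round(4)
allX=[]
for c,p in P.items():
    X=cloud(p); allX.append(X)
    for n,(x,y),r,(z0,z1) in [('potA',(.424,.277),.05,(.041,.056)),('potB',(.456,-.275),.05,(.041,.056)),('red',(.54,-.368),.045,(.04,.056)),('green',(.448,-.385),.045,(.04,.056)),('tin',(.372,-.135),.06,(.01,.05)),('mug',(.33,.22),.09,(.02,.09))]:
        m=(np.hypot(X[:,0]-x,X[:,1]-y)<r)&(X[:,2]>z0)&(X[:,2]<z1)
        Y=X[m]; print(c,n,len(Y),circ(Y) if len(Y)>20 else '',Y.min(0).round(3),Y.max(0).round(3))
    m=(np.hypot(X[:,0]-.495,X[:,1]+.13)<.03)&(X[:,2]>.08)&(X[:,2]<.112)
    print(c,'knob',m.sum(),circ(X[m],.012))
    m=(abs(X[:,0]-.51)<.13)&(abs(X[:,1]+.0)<.19)&(X[:,2]>.005)&(X[:,2]<.035)
    # drop tin
    m&=np.hypot(X[:,0]-.372,X[:,1]+.135)>.045
    print(cv2.minAreaRect(X[m][:,:2].astype(np.float32)))
np.save('all.npy',np.vstack(allX))
E
python3 fit.py
```

```text
scene potA 544 [0.424  0.277  0.0283] [0.393 0.246 0.041] [0.455 0.307 0.056]
scene potB 304 [ 0.46   -0.2792  0.0283] [ 0.429 -0.311  0.041] [ 0.491 -0.248  0.056]
scene red 266 [ 0.5364 -0.3705  0.0283] [ 0.506 -0.404  0.04 ] [ 0.568 -0.337  0.056]
scene green 287 [ 0.4476 -0.3876  0.0283] [ 0.417 -0.419  0.04 ] [ 0.48  -0.356  0.056]
scene tin 667 [ 0.3767 -0.1395  0.0375] [ 0.337 -0.165  0.01 ] [ 0.405 -0.1    0.05 ]
scene mug 1738 [0.3547 0.2375 0.0566] [0.255 0.25  0.022] [0.414 0.309 0.09 ]
scene knob 151 [ 0.4983 -0.133   0.03  ]
((0.5148420333862305, -0.02316625416278839), (0.13203740119934082, 0.31494274735450745), 6.4342041015625)
side potA 545 [0.4255 0.2757 0.0283] [0.396 0.245 0.041] [0.456 0.306 0.056]
side potB 243 [ 0.4625 -0.2805  0.0282] [ 0.433 -0.314  0.041] [ 0.491 -0.248  0.055]
side red 223 [ 0.5389 -0.3722  0.028 ] [ 0.51  -0.405  0.04 ] [ 0.568 -0.341  0.055]
side green 222 [ 0.45   -0.3894  0.0283] [ 0.42  -0.423  0.04 ] [ 0.478 -0.357  0.056]
side tin 551 [ 0.3781 -0.1411  0.0371] [ 0.34  -0.149  0.01 ] [ 0.413 -0.1    0.05 ]
side mug 1818 [0.3532 0.1248 0.1487] [0.256 0.248 0.021] [0.415 0.309 0.09 ]
side knob 130 [ 0.4995 -0.135   0.03  ]
((0.5149102807044983, -0.011750221252441406), (0.1291438490152359, 0.29219406843185425), 6.183854579925537)
```

```bash
cat > fit2.py <<'E'
from h import *
P={c:dict(np.load(c+'0.npz')) for c in ['scene','side']}
a=np.radians(6.4)
ex=np.array([-np.sin(a),np.cos(a)]);ey=-np.array([np.cos(a),np.sin(a)]);O=np.array([.548,-.1393])
for c,p in P.items():
    X=cloud(p); D=X[:,:2]-O; F=np.c_[D@ex,D@ey,X[:,2]]*1000
    def sel(x0,x1,y0,y1,z0,z1): 
        return F[(F[:,0]>x0)&(F[:,0]<x1)&(F[:,1]>y0)&(F[:,1]<y1)&(F[:,2]>z0)&(F[:,2]<z1)]
    # guide wall outer / rails outer faces toward camera
    for nm,b in [('wall near face',(20,110,60,80,12,28)),('wall top',(20,110,50,75,30,36)),('rail+ top',(120,250,30,50,27,33)),('rail- top',(20,250,-50,-30,27,33)),('stop top',(-20,15,-40,40,60,72)),('plate edge',(0,270,78,95,1,5)),('far end top',(260,285,-30,30,8,36)),('pad top',(-5,30,-20,20,60,70))]:
        S=sel(*b)
        if len(S)>5:
            k=0 if nm in('stop top','far end top','pad top') else 1
            sl=np.polyfit(S[:,1-k],S[:,k],1)
            print(c,nm,len(S),'med',np.median(S,0).round(1),'min',S.min(0).round(1),'max',S.max(0).round(1),'slope',sl.round(3))
    S=sel(100,220,50,95,34,46); print(c,'catch',len(S),S.min(0).round(1),S.max(0).round(1))
    h,e=np.histogram(S[:,0],np.arange(100,222,3)); print(dict(zip(e[:-1].astype(int),h)))
    S=sel(100,220,59,64,8,46); 
    for x0 in range(120,210,4):
        Q=S[(S[:,0]>=x0)&(S[:,0]<x0+4)]
        print(x0,len(Q),Q[:,2].max().round() if len(Q) else '',end='; ')
    print()
    S=sel(-10,40,35,75,80,112);print('knob',S.min(0),S.max(0))
E
python3 fit2.py
python3 - <<'E'
import cv2
i=cv2.imread('pics/scene0.png'); cv2.imwrite('pics/catch.png',cv2.resize(i[250:310,280:360],(800,600),interpolation=cv2.INTER_CUBIC))
E
```

```text
scene wall near face 178 med [62.4 64.2 20.5] min [20.7 60.9 12. ] max [109.5  76.7  27.9] slope [ 0.078 60.223]
scene wall top 96 med [69.3 61.7 31.9] min [20.8 55.4 30. ] max [109.2  73.1  35.8] slope [3.7000e-02 5.9324e+01]
scene rail+ top 130 med [186.6  37.   29.4] min [121.4  32.6  27. ] max [248.   49.5  32.8] slope [-0.    37.338]
scene rail- top 204 med [143.8 -39.8  29. ] min [ 21.4 -46.   27. ] max [248.8 -35.2  32.2] slope [ 2.0000e-03 -4.0217e+01]
scene stop top 154 med [-1.  -2.7 63.6] min [-12.  -38.6  60. ] max [11.6 31.6 68.2] slope [ 0.06  -0.084]
scene plate edge 204 med [144.5  82.7   3.3] min [ 0.9 78.1  1. ] max [269.8  95.    5. ] slope [6.0000e-03 8.2252e+01]
scene far end top 271 med [274.2   0.9  23.2] min [268.2 -29.8   8.2] max [276.6  29.7  35.9] slope [4.0000e-03 2.7395e+02]
scene pad top 75 med [ 2.8  0.3 63.4] min [ -4.9 -19.7  60.3] max [11.6 19.6 67.2] slope [0.055 1.7  ]
scene catch 115 [100.9  50.1  34. ] [180.5  73.3  40.2]
{np.int64(100): np.int64(2), np.int64(103): np.int64(1), np.int64(106): np.int64(4), np.int64(109): np.int64(4), np.int64(112
[... 3054 characters left out ...]
.int64(2), np.int64(181): np.int64(0), np.int64(184): np.int64(0), np.int64(187): np.int64(0), np.int64(190): np.int64(0), np.int64(193): np.int64(0), np.int64(196): np.int64(0), np.int64(199): np.int64(0), np.int64(202): np.int64(0), np.int64(205): np.int64(0), np.int64(208): np.int64(0), np.int64(211): np.int64(0), np.int64(214): np.int64(0), np.int64(217): np.int64(0)}
120 7 39.0; 124 5 39.0; 128 3 37.0; 132 5 37.0; 136 3 38.0; 140 7 38.0; 144 5 39.0; 148 8 35.0; 152 5 36.0; 156 0 ; 160 0 ; 164 1 35.0; 168 2 37.0; 172 5 37.0; 176 22 36.0; 180 1 24.0; 184 0 ; 188 0 ; 192 0 ; 196 0 ; 200 0 ; 204 0 ; 208 0 ; 
knob [ 3.17714184 38.19613964 80.64009316] [ 25.05047668  61.30916727 111.80623181]
```

View pics/catch.png

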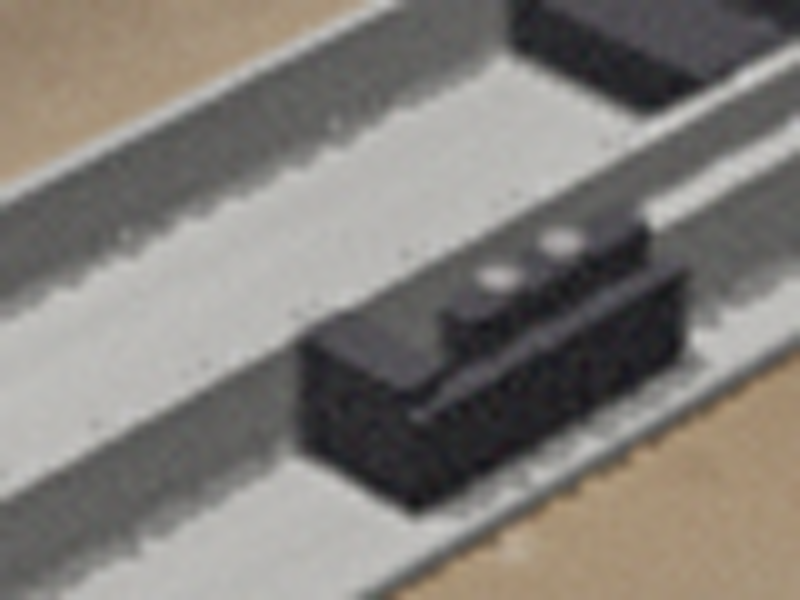

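```bash
cat >> h.py <<'E'
AL=np.radians(6.45)
EX=np.array([-np.sin(AL),np.cos(AL)]);EY=-np.array([np.cos(AL),np.sin(AL)]);O=np.array([.5505,-.1412])
def f2w(x,y): return O+x*EX+y*EY
def w2f(X): D=np.asarray(X)[:2]-O; return np.array([D@EX,D@EY])
def go(xyz,yaw=None):
    "tool shares from the measured pose; yaw=world angle (deg) of tool z"
    s=status.observe();M=R.from_quat(s['orientation']).as_matrix()
    d=M.T@(np.array(xyz)-s['eef_pos']); cur=np.degrees(np.arctan2(M[1,2],M[0,2]))
    sp=0 if yaw is None else -((yaw-cur+180)%360-180)
    print('t',round(s['time'],2),'pos',np.round(s['eef_pos'],4),'feeder',w2f(s['eef_pos']).round(4),'yaw',round(cur,2),'F',np.round(s['wrist_force'],2),'open',round(s['opening'],4))
    print('shares',(d/.5).round(4),'spin deg',round(sp,2),'share',round(sp/360,4),'M err',np.round(M[2],3))
E
python3 -c "
from h import *
print(f2w(.014,.052), w2f([.4985,-.134]))
go([.498,-.1338,.15],np.degrees(np.arctan2(-EX[1],-EX[0])))"
```

```text
[ 0.49725644 -0.13313009] [0.0129959  0.05086203]
t 0.8 pos [ 0.241  -0.6838  0.2394] feeder [-0.5044  0.3685] yaw -70.59 F [-0.28 -0.34 -0.19] open 0.0852
shares [-0.8505  0.1787 -0.8666] spin deg 12.96 share 0.036 M err [-0. -1.  0.]
```

drive_tool --pt "-0.85 0.178 -0.866 0.036 0" --pt "-0.85 0.178 -0.866 0.036 0" --pt "-0.85 0.178 -0.866 0.036 0" --pt "-0.85 0.178 -0.866 0.036 0" --pt "-0.85 0.178 -0.866 0.036 0" --force 25

```text
time: 1.22
eef_pos: [0.3289, -0.4954, 0.2091]
orientation: [0.039, -0.706, 0.706, -0.04]
wrist_force: [0.7, -0.1, -0.3]
opening: 0.0857
```

```bash
python3 -c "
from h import *
go([.498,-.1338,.15],np.degrees(np.arctan2(-EX[1],-EX[0])))"
```

```text
t 1.22 pos [ 0.3289 -0.4954  0.2091] feeder [-0.3271  0.26  ] yaw -83.57 F [ 0.72 -0.07 -0.27] open 0.0857
shares [-0.417   0.118  -0.6809] spin deg -0.02 share -0.0 M err [-0.    -1.     0.001]
```

drive_tool --pt "-0.41 0.118 -0.67 0 0" --pt "-0.41 0.118 -0.67 0 0" --pt "-0.41 0.118 -0.67 0 0" --pt "-0.41 0.118 -0.67 0 0" --pt "-0.41 0.118 -0.67 0 0"

```text
time: 1.63
eef_pos: [0.4161, -0.3088, 0.1783]
orientation: [0.039, -0.706, 0.706, -0.04]
wrist_force: [0.3, 0.2, -0.1]
opening: 0.0854
```

```bash
python3 -c "
from h import *
go([.498,-.1338,.15],np.degrees(np.arctan2(-EX[1],-EX[0])))"
```

```text
t 1.63 pos [ 0.4161 -0.3088  0.1783] feeder [-0.1514  0.1524] yaw -83.57 F [ 0.32  0.16 -0.09] open 0.0854
shares [-0.2019  0.0565 -0.3294] spin deg -0.02 share -0.0001 M err [-0.001 -1.     0.001]
```

drive_tool --pt "-0.2 0.056 -0.328 0 0" --pt "-0.2 0.056 -0.328 0 0" --pt "-0.2 0.056 -0.328 0 0" --pt "-0.2 0.056 -0.328 0 0" --pt "-0.2 0.056 -0.328 0 0"

```text
time: 2.05
eef_pos: [0.4983, -0.1316, 0.1499]
orientation: [-0.041, 0.706, -0.705, 0.042]
wrist_force: [-0.1, -0.5, -0.2]
opening: 0.0851
```

```bash
python3 -c "
from h import *
p=imaging.read_camera('wrist');save(p,'w1')
p=imaging.read_camera('side');
X=cloud(p);m=(np.hypot(X[:,0]-.498,X[:,1]+.1335)<.03)&(X[:,2]>.08)&(X[:,2]<.112);print(m.sum())
save(p,'s1')
go([.498,-.1338,.15],np.degrees(np.arctan2(-EX[1],-EX[0])))"
```

```text
131
t 2.15 pos [ 0.4992 -0.1298  0.1497] feeder [0.0171 0.0496] yaw -82.93 F [-0.6   0.27  0.46] open 0.0855
shares [ 0.0035 -0.0005  0.0077] spin deg 0.62 share 0.0017 M err [-0.002 -1.    -0.003]
```

View pics/w1.png

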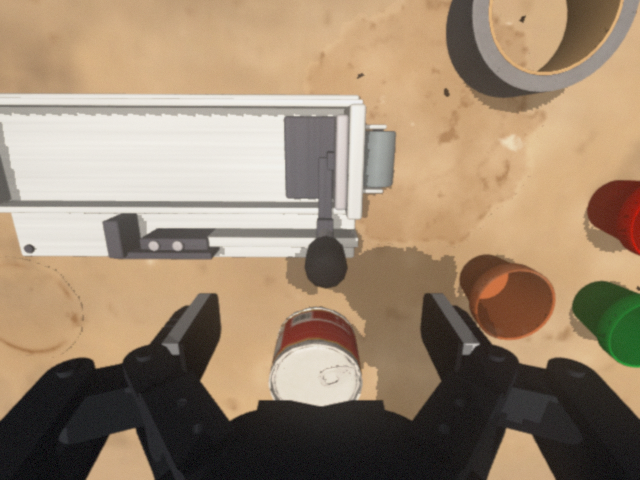

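View pics/s1.png

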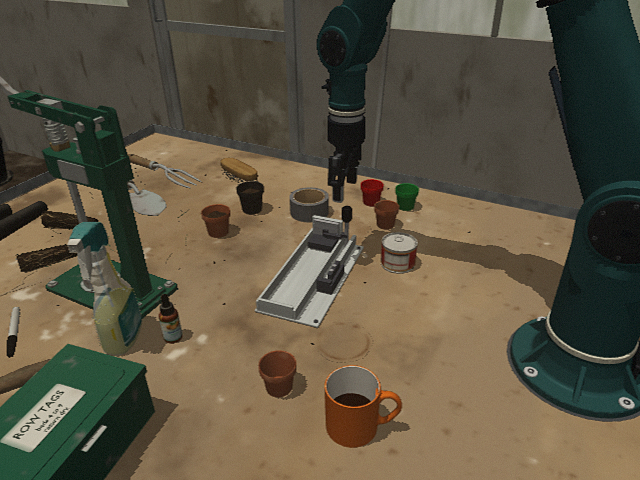

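```bash
python3 -c "
from h import *
from scipy.optimize import least_squares
p=imaging.read_camera('wrist');X=cloud(p);np.save('wc.npy',X)
def circ(Y,r):
    f=lambda q: np.hypot(Y[:,0]-q[0],Y[:,1]-q[1])-r
    return least_squares(f,[Y[:,0].mean(),Y[:,1].mean()],loss='soft_l1',f_scale=.002).x.round(4)
m=(np.hypot(X[:,0]-.498,X[:,1]+.1335)<.03)&(X[:,2]>.08)&(X[:,2]<.118);Y=X[m];print('knob',m.sum(),Y.min(0),Y.max(0),(Y.min(0)+Y.max(0))/2,circ(Y,.012))
T=Y[Y[:,2]>.11];print('top',np.median(T,0), w2f(np.median(T,0)))
m=(np.hypot(X[:,0]-.46,X[:,1]+.28)<.05)&(X[:,2]>.05)&(X[:,2]<.057);Y=X[m];print('potB',m.sum(),Y.min(0),Y.max(0),circ(Y,.029))
D=X[:,:2]-O;F=np.c_[D@EX,D@EY,X[:,2]]*1000
for nm,b in [('rail- top',(20,250,-50,-30,27,33)),('rail+ top',(20,250,30,48,27,33)),('edge',(0,200,75,95,2,8)),('stop',(-15,15,-30,30,63,70)),('catch',(100,200,52,90,34,40)),('walltop',(0,110,50,80,30,34))]:
    S=F[(F[:,0]>b[0])&(F[:,0]<b[1])&(F[:,1]>b[2])&(F[:,1]<b[3])&(F[:,2]>b[4])&(F[:,2]<b[5])]
    if len(S)>10: print(nm,len(S),np.median(S,0).round(1),np.percentile(S,2,0).round(1),np.percentile(S,98,0).round(1),np.polyfit(S[:,0],S[:,1],1).round(4))
S=F[(F[:,1]>60)&(F[:,1]<68)&(F[:,2]>33)&(F[:,2]<40)]
print(np.histogram(S[:,0],np.arange(110,200,2)))
go([.498,-.1338,.15],np.degrees(np.arctan2(-EX[1],-EX[0])))"
```

```text
knob 1776 [ 0.48791595 -0.14526653  0.08541989] [ 0.51051626 -0.12172772  0.11664206] [ 0.49921611 -0.13349712  0.10103098] [ 0.4971 -0.1338]
top [ 0.50013019 -0.13332257  0.11380234] [0.01348592 0.04916606]
potB 1212 [ 0.43212532 -0.31178538  0.05000082] [ 0.49205425 -0.25088645  0.05603242] [ 0.4622 -0.2808]
rail- top 2485 [131.1 -39.2  30. ] [ 24.4 -41.6  28.1] [236.8 -36.8  31.5] [ 3.00000e-04 -3.91769e+01]
rail+ top 2170 [137.7  37.3  30. ] [24.8 35.1 27.5] [245.3  44.6  31.6] [2.30000e-03 3.71865e+01]
edge 910 [66.6 79.8  6.3] [28.9 75.4  4.8] [105.   84.5   7.5] [3.00000e-03 7.96753e+01]
stop 2582 [-1.9 -2.  65.3] [-10.1 -29.2  63.2] [ 6.8 28.1 67.4] [-0.0277 -1.4995]
catch 1266 [141.1  62.2  36.2] [103.9  53.3  34.4] [179.1  72.7  39.6] [8.20000e-03 6.13078e+01]
walltop 1150 [63.5 61.5 32.2] [ 4.6 58.  30.2] [106.4  73.2  33.6] [3.3100e-02 5.9807e+01]
(array([22, 23, 26, 23, 22, 37, 19, 23, 19, 14, 23, 27, 26, 20, 33, 25, 17,
       13, 12, 26, 21, 21,  2,  0,  0,  0,  0,  0,  0, 43, 22, 29, 27, 25,
       19,  4,  0,  0,  0,  0,  0,  0,  0,  0]), array([110, 112, 114, 116, 118, 120, 122, 124, 126, 128, 130, 132, 134,
       136, 138, 140, 142, 144, 146, 148, 150, 152, 154, 156, 158, 160,
       162, 164, 166, 168, 170, 172, 174, 176, 178, 180, 182, 184, 186,
       188, 190, 192, 194, 196, 198]))
t 2.2 pos [ 0.4978 -0.1331  0.15  ] feeder [0.014  0.0515] yaw -83.18 F [0.42 0.55 0.67] open 0.0853
shares [-0.0002  0.      0.0015] spin deg 0.37 share 0.001 M err [-0.001 -1.    -0.001]
```

drive_tool --pt "0 0.06 0 0.001 0" --pt "0 0.126 0 0.001 0" --pt "0 0.126 0 0.001 0" --pt "0 0.126 0 0.001 0.6" --pt "0 0.126 0 0.001 0.85" --force 25

```text
time: 2.62
eef_pos: [0.4964, -0.1376, 0.0881]
orientation: [0.037, -0.706, 0.706, -0.037]
wrist_force: [-0.1, 0.3, -0.1]
opening: 0.064
```

drive_tool --pt "0 0 0 0 0.85" --pt "0 0 0 0 0.85" --pt "0 0 0 0 0.85" --pt "0 0 0 0 0.85"

```text
time: 2.95
eef_pos: [0.4968, -0.1348, 0.0886]
orientation: [-0.037, 0.707, -0.706, 0.038]
wrist_force: [-1.7, 2.2, 8.9]
opening: 0.0229
```

```bash
python3 -c "
from h import *
go([.498,-.1338,.087],np.degrees(np.arctan2(-EX[1],-EX[0])))"
```

```text
t 2.95 pos [ 0.4968 -0.1348  0.0886] feeder [0.0124 0.0526] yaw -83.87 F [-1.75  2.24  8.85] open 0.0229
shares [-0.0026  0.0032 -0.0018] spin deg -0.32 share -0.0009 M err [-0.001 -1.    -0.001]
```

drive_tool --pt "0 -0.002 -0.01 0 0.85" --pt "0 -0.002 -0.03 0 0.85" --pt "0 -0.002 -0.06 0 0.85" --pt "0 -0.002 -0.09 0 0.85" --pt "0 -0.002 -0.12 0 0.85"

```text
time: 3.37
eef_pos: [0.4901, -0.0766, 0.0887]
orientation: [0.037, -0.706, 0.707, -0.037]
wrist_force: [-0.8, -3.1, 2.2]
opening: 0.0227
```

```bash
python3 -c "
from h import *
go([.498,-.1338,.087],np.degrees(np.arctan2(-EX[1],-EX[0])))"
```

```text
t 3.37 pos [ 0.4901 -0.0766  0.0887] feeder [0.0709 0.0528] yaw -83.99 F [-0.85 -3.1   2.16] open 0.0227
shares [-0.0038  0.0036  0.1154] spin deg -0.44 share -0.0012 M err [-0.001 -1.     0.001]
```

drive_tool --pt "0 0 -0.03 0 0.85" --pt "0 0 -0.06 0 0.85" --pt "0 0 -0.09 0 0.85" --pt "0 0 -0.12 0 0.85" --pt "0 0 -0.145 0 0.85"

```text
time: 3.78
eef_pos: [0.4819, -0.004, 0.0887]
orientation: [0.037, -0.706, 0.706, -0.038]
wrist_force: [-0.3, -3.4, 2.8]
opening: 0.0227
```

drive_tool --pt "0 0 -0.004 0 0.85" --pt "0 0 -0.008 0 0.85"

```text
time: 3.95
eef_pos: [0.4816, -0.0002, 0.0887]
orientation: [0.038, -0.706, 0.706, -0.038]
wrist_force: [-1.5, -3.5, 4.8]
opening: 0.0226
```

```bash
python3 -c "
from h import *
go([.498,-.1338,.087],np.degrees(np.arctan2(-EX[1],-EX[0])))"
```

```text
t 3.95 pos [ 4.816e-01 -2.000e-04  8.870e-02] feeder [0.1479 0.0526] yaw -83.87 F [-1.5  -3.52  4.82] open 0.0226
shares [-0.004   0.0035  0.2693] spin deg -0.32 share -0.0009 M err [-0.    -1.     0.001]
```

drive_tool --pt "0 0 -0.005 0 0.85" --pt "0 0 -0.01 0 0.85" --pt "0 0 -0.014 0 0.85" --pt "0 0 -0.014 0 0.85"

```text
time: 4.28
eef_pos: [0.481, 0.0057, 0.0886]
orientation: [0.037, -0.706, 0.706, -0.037]
wrist_force: [-0.8, -2.3, 7.2]
opening: 0.0225
```

drive_tool --pt "0 0 -0.002 0 0.85" --pt "0 0 -0.004 0 0.85"

```text
time: 4.45
eef_pos: [0.4808, 0.0071, 0.0886]
orientation: [0.037, -0.706, 0.707, -0.037]
wrist_force: [-1.2, -4.1, 5.6]
opening: 0.0229
```

drive_tool --pt "0 0 -0.002 0 0.85" --pt "0 0 -0.003 0 0.85"

```text
time: 4.62
eef_pos: [0.4806, 0.0086, 0.0886]
orientation: [0.037, -0.706, 0.707, -0.037]
wrist_force: [-1.2, -3.6, 6.2]
opening: 0.0228
```

drive_tool --pt "0 0 -0.002 0 0.85" --pt "0 0 -0.002 0 0.85"

```text
time: 4.78
eef_pos: [0.4805, 0.0097, 0.0886]
orientation: [0.037, -0.706, 0.706, -0.037]
wrist_force: [-0.6, -2.5, 6.4]
opening: 0.0229
```

drive_tool --pt "0 0 -0.002 0 0.85" --pt "0 0 -0.002 0 0.85"

```text
time: 4.95
eef_pos: [0.4804, 0.0107, 0.0886]
orientation: [0.037, -0.706, 0.706, -0.037]
wrist_force: [-2.0, -3.4, 7.2]
opening: 0.0226
```

drive_tool --pt "0 0 -0.002 0 0.85" --pt "0 0 -0.002 0 0.85"

```text
time: 5.12
eef_pos: [0.4803, 0.0116, 0.0886]
orientation: [0.037, -0.706, 0.706, -0.037]
wrist_force: [-0.3, -3.6, 6.5]
opening: 0.023
```

drive_tool --pt "0 0 -0.002 0 0.85" --pt "0 0 -0.002 0 0.85"

```text
time: 5.28
eef_pos: [0.4802, 0.0126, 0.0886]
orientation: [0.037, -0.706, 0.706, -0.037]
wrist_force: [-1.0, -3.2, 7.3]
opening: 0.0225
```

drive_tool --pt "0 0 -0.002 0 0.85" --pt "0 0 -0.002 0 0.85"

```text
time: 5.45
eef_pos: [0.48, 0.0136, 0.0886]
orientation: [0.037, -0.706, 0.706, -0.037]
wrist_force: [-1.2, -3.6, 6.6]
opening: 0.0225
```

drive_tool --pt "0 0 -0.002 0 0.85" --pt "0 0 -0.002 0 0.85"

```text
time: 5.62
eef_pos: [0.48, 0.0146, 0.0886]
orientation: [0.037, -0.706, 0.706, -0.037]
wrist_force: [-1.9, -3.7, 6.5]
opening: 0.0225
```

drive_tool --pt "0 0 -0.002 0 0.85" --pt "0 0 -0.002 0 0.85"

```text
time: 5.78
eef_pos: [0.4799, 0.015, 0.0886]
orientation: [0.037, -0.706, 0.707, -0.037]
wrist_force: [-0.7, -4.0, 7.0]
opening: 0.0227
```

drive_tool --pt "0 0 -0.002 0 0.85" --pt "0 0 -0.002 0 0.85"

```text
time: 5.95
eef_pos: [0.4799, 0.0151, 0.0886]
orientation: [0.036, -0.705, 0.707, -0.037]
wrist_force: [0.3, -7.0, 7.3]
opening: 0.0225
```

drive_tool --pt "0 0 0.003 0 0.85" --pt "0 0 0.005 0 0.85" --pt "0 0 0.005 0 0.85"

```text
time: 6.2
eef_pos: [0.48, 0.0138, 0.0886]
orientation: [0.037, -0.706, 0.707, -0.037]
wrist_force: [-1.4, -3.3, 6.6]
opening: 0.0226
```

drive_tool --pt "0.006 0 0 0 0.85" --pt "0.012 0 0 0 0.85"

```text
time: 6.37
eef_pos: [0.4756, 0.0138, 0.0886]
orientation: [0.036, -0.706, 0.706, -0.038]
wrist_force: [1.0, -3.0, 5.2]
opening: 0.0223
```

```bash
python3 -c "
from h import *
go([.498,-.1338,.087],np.degrees(np.arctan2(-EX[1],-EX[0])))"
```

```text
t 6.37 pos [0.4756 0.0138 0.0886] feeder [0.1624 0.057 ] yaw -84.0 F [ 0.97 -3.02  5.2 ] open 0.0223
shares [-0.0137  0.0036  0.2982] spin deg -0.45 share -0.0013 M err [-0.003 -1.     0.001]
```

drive_tool --pt "0.005 0 0.001 0 0.85" --pt "0.01 0 0.001 0 0.85" --pt "0.014 0 0.001 0 0.85" --pt "0.014 0 0.001 0 0.85"

```text
time: 6.7
eef_pos: [0.4675, 0.013, 0.0886]
orientation: [0.037, -0.706, 0.706, -0.038]
wrist_force: [1.3, -3.0, 7.5]
opening: 0.023
```

```bash
python3 -c "
from h import *
go([.498,-.1338,.087],np.degrees(np.arctan2(-EX[1],-EX[0])))"
```

```text
t 6.7 pos [0.4675 0.013  0.0886] feeder [0.1626 0.0651] yaw -83.96 F [ 1.28 -3.    7.52] open 0.023
shares [-0.0297  0.0033  0.2984] spin deg -0.41 share -0.0011 M err [-0.001 -1.     0.   ]
```

drive_tool --pt "0.003 0 0 0 0.85" --pt "0.003 0 0.003 0 0.85" --pt "0.003 0 0.006 0 0.85" --pt "0.003 0 0.006 0 0.85"

```text
time: 7.03
eef_pos: [0.4667, 0.01, 0.0886]
orientation: [0.037, -0.706, 0.706, -0.038]
wrist_force: [2.2, -3.8, 7.0]
opening: 0.0228
```

```bash
python3 -c "
from h import *
go([.498,-.1338,.087],np.degrees(np.arctan2(-EX[1],-EX[0])))"
```

```text
t 7.03 pos [0.4667 0.01   0.0886] feeder [0.1596 0.0663] yaw -83.96 F [ 2.19 -3.84  7.04] open 0.0228
shares [-0.032   0.0033  0.2925] spin deg -0.41 share -0.0011 M err [-0.002 -1.     0.   ]
```

drive_tool --pt "0 0 0.001 0 0.85" --pt "0 0 0.001 0 0.85"

```text
time: 7.2
eef_pos: [0.4667, 0.0096, 0.0886]
orientation: [0.037, -0.706, 0.706, -0.038]
wrist_force: [0.3, -3.5, 6.2]
opening: 0.0231
```

drive_tool --pt "0 0 0.002 0 0.85" --pt "0 0 0.002 0 0.85"

```text
time: 7.37
eef_pos: [0.4667, 0.0093, 0.0886]
orientation: [-0.037, 0.706, -0.706, 0.038]
wrist_force: [0.2, -1.5, 7.0]
opening: 0.0226
```

Spring load is leaving my fingers (now on the catch). Release.

drive_tool --pt "0 0 0.001 0 0.85" --pt "0 0 0.001 0 0.6" --pt "0 0 0.001 0 0.5" --pt "0 0 0.001 0 0.4" --pt "0 0 0.001 0 0.2"

```text
time: 7.78
eef_pos: [0.4655, 0.0089, 0.0878]
orientation: [-0.038, 0.706, -0.706, 0.037]
wrist_force: [0.4, 0.2, 0.3]
opening: 0.0616
```

drive_tool --pt "0 0 0 0 0" --pt "0 0 0 0 0" --pt "0 -0.06 0 0 0" --pt "0 -0.12 0 0 0" --pt "0 -0.16 0 0 0"

```text
time: 8.2
eef_pos: [0.4665, 0.0084, 0.1696]
orientation: [0.037, -0.706, 0.706, -0.038]
wrist_force: [1.1, 0.3, -0.5]
opening: 0.0851
```

```bash
python3 -c "
from h import *
p=imaging.read_camera('wrist');save(p,'w2');X=cloud(p);np.save('wc2.npy',X)
m=(X[:,2]>.108)&(X[:,2]<.118)&(np.hypot(X[:,0]-.467,X[:,1]-.01)<.04);print(m.sum(),w2f(np.median(X[m],0)))
go([.4615,-.280,.15],None)"
```

```text
1134 [0.15959322 0.06282209]
t 8.25 pos [0.4686 0.0085 0.1724] feeder [0.1579 0.0646] yaw -83.93 F [ 0.96 -0.43  1.64] open 0.0857
shares [0.0754 0.0442 0.5722] spin deg 0 share 0.0 M err [-0.007 -1.    -0.   ]
```

View pics/w2.png

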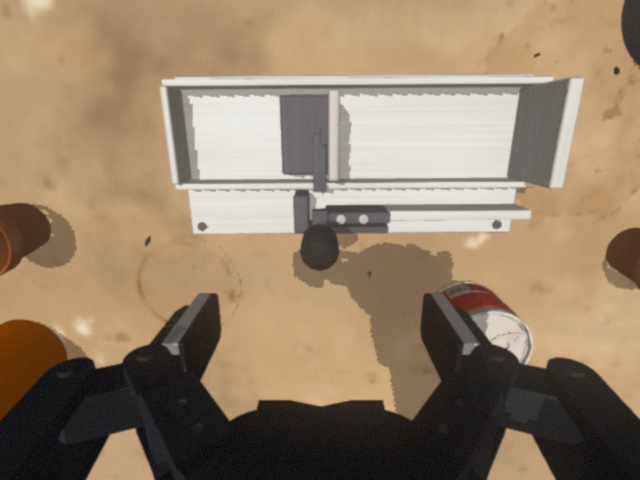

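```bash
python3 -c "
from h import *
X=np.load('all.npy');m=(abs(X[:,0]-.33)<.1)&(abs(X[:,1]-.28)<.1)&(X[:,2]>.06)&(X[:,2]<.12);Y=X[m];print(len(Y),Y.min(0),Y.max(0))
h=Y[Y[:,2]>.075];print(cv2.minEnclosingCircle(h[:,:2].astype(np.float32)))
print(np.round(status.observe()['qpos'],2))
go([.4615,-.280,.13],6.45);go([.4615,-.280,.13],-173.55)"
```

```text
3824 [0.23001078 0.25071573 0.06001652] [0.32929174 0.3314138  0.0919815 ]
((0.27859628200531006, 0.28648117184638977), 0.051261503249406815)
[-0.23  0.38  0.15  2.24 -0.11  0.52 -1.46]
t 8.25 pos [0.4686 0.0085 0.1724] feeder [0.1579 0.0646] yaw -83.93 F [ 0.96 -0.43  1.64] open 0.0857
shares [0.0756 0.0842 0.5722] spin deg -90.38 share -0.2511 M err [-0.007 -1.    -0.   ]
t 8.25 pos [0.4686 0.0085 0.1724] feeder [0.1579 0.0646] yaw -83.93 F [ 0.96 -0.43  1.64] open 0.0857
shares [0.0756 0.0842 0.5722] spin deg 89.62 share 0.2489 M err [-0.007 -1.    -0.   ]
```

drive_tool --pt "0.075 0.02 0.57 -0.251 0" --pt "0.075 0.02 0.57 -0.251 0" --pt "0.075 0.02 0.57 -0.251 0" --pt "0.075 0.02 0.57 -0.251 0" --pt "0.075 0.02 0.57 -0.251 0"

```text
time: 8.67
eef_pos: [0.4607, -0.2008, 0.1606]
orientation: [-0.255, 0.66, -0.66, 0.255]
wrist_force: [0.6, 0.7, -0.7]
opening: 0.0854
```

```bash
python3 -c "
from h import *
go([.4615,-.280,.13],6.45)"
```

```text
t 8.67 pos [ 0.4607 -0.2008  0.1606] feeder [-0.0491  0.0959] yaw -47.76 F [ 0.65  0.67 -0.75] open 0.0854
shares [0.1053 0.0612 0.1183] spin deg -54.21 share -0.1506 M err [-0. -1. -0.]
```

drive_tool --pt "0.105 0.04 0.118 -0.15 0" --pt "0.105 0.04 0.118 -0.15 0" --pt "0.105 0.04 0.118 -0.15 0" --pt "0.105 0.04 0.118 -0.15 0" --pt "0.105 0.04 0.118 -0.15 0"

```text
time: 9.08
eef_pos: [0.4606, -0.2794, 0.1401]
orientation: [-0.444, 0.551, -0.55, 0.444]
wrist_force: [-0.3, -0.3, -0.9]
opening: 0.0852
```

```bash
python3 -c "
from h import *
go([.4615,-.280,.13],6.45)"
```

```text
t 9.08 pos [ 0.4606 -0.2794  0.1401] feeder [-0.1273  0.1049] yaw -12.17 F [-0.26 -0.27 -0.9 ] open 0.0852
shares [0.0007 0.0202 0.002 ] spin deg -18.62 share -0.0517 M err [-0.    -1.    -0.001]
```

drive_tool --pt "0.001 0.02 0.002 -0.052 0" --pt "0.001 0.02 0.002 -0.052 0" --pt "0.001 0.02 0.002 -0.052 0" --pt "0.001 0.02 0.002 -0.052 0"

```text
time: 9.42
eef_pos: [0.4617, -0.2789, 0.1303]
orientation: [-0.527, 0.472, -0.471, 0.527]
wrist_force: [-0.4, -0.1, -0.2]
opening: 0.0854
```

```bash
python3 -c "
from h import *
p=imaging.read_camera('wrist');save(p,'w3');X=cloud(p)
m=(X[:,2]>.05)&(X[:,2]<.058)&(np.hypot(X[:,0]-.461,X[:,1]+.28)<.06);Y=X[m];print(m.sum(),Y.min(0),Y.max(0),cv2.minEnclosingCircle(Y[:,:2].astype(np.float32)))
go([.4615,-.280,.0385],6.45)"
```

```text
1271 [ 0.43196721 -0.31106058  0.05002368] [ 0.49181602 -0.25149112  0.05586781] ((0.4618034362792969, -0.28147563338279724), 0.0302424319088459)
t 9.47 pos [ 0.4619 -0.2789  0.1305] feeder [-0.1269  0.1035] yaw 6.25 F [ 0.38 -0.07  0.59] open 0.0852
shares [ 0.0022  0.1839 -0.0009] spin deg -0.2 share -0.0006 M err [-0.001 -1.    -0.   ]
```

View pics/w3.png

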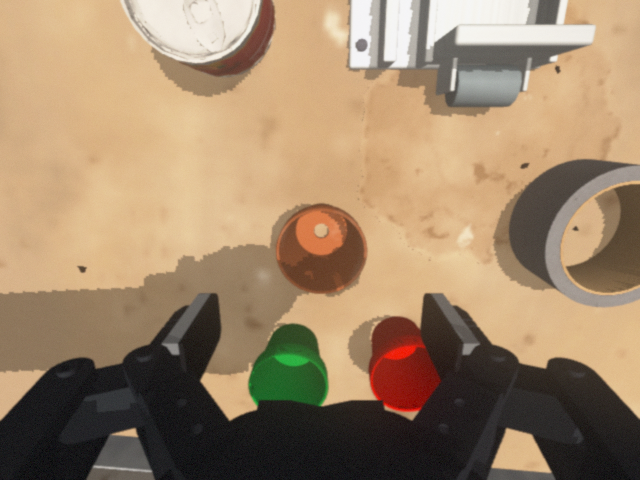

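drive_tool --pt "0.004 0.07 0 0 0" --pt "0.004 0.14 0 0 0" --pt "0.004 0.184 0 0 0" --pt "0.004 0.184 0 0 0" --pt "0.004 0.184 0 0 0" --force 25

```text
time: 9.88
eef_pos: [0.4619, -0.2804, 0.0381]
orientation: [0.527, -0.473, 0.471, -0.526]
wrist_force: [0.4, -0.2, -0.0]
opening: 0.0855
```

drive_tool --pt "0 0 0 0 0.45" --pt "0 0 0 0 0.45" --pt "0 0 0 0 0.45" --pt "0 0 0 0 0.45"

```text
time: 10.22
eef_pos: [0.4635, -0.2815, 0.0407]
orientation: [-0.527, 0.471, -0.473, 0.527]
wrist_force: [-0.8, 0.2, 5.3]
opening: 0.0574
```

```bash
python3 -c "
from h import *
go([.4615,-.280,.14],6.45)"
```

```text
t 10.22 pos [ 0.4635 -0.2815  0.0407] feeder [-0.1297  0.1022] yaw 6.33 F [-0.81  0.18  5.26] open 0.0574
shares [-0.0031 -0.1985 -0.0032] spin deg -0.12 share -0.0003 M err [ 0.002 -1.     0.003]
```

drive_tool --pt "0 -0.05 0 0 0.45" --pt "0 -0.12 0 0 0.45" --pt "0 -0.2 0 0 0.45" --pt "0 -0.2 0 0 0.45"

```text
time: 10.55
eef_pos: [0.4668, -0.2829, 0.1459]
orientation: [-0.526, 0.467, -0.476, 0.528]
wrist_force: [0.8, 0.2, -1.0]
opening: 0.0574
```

```bash
python3 -c "
from h import *
t=f2w(.036,-.001);print(t)
go([t[0],t[1],.14],6.45)"
```

```text
[ 0.54744957 -0.10531553]
t 10.55 pos [ 0.4668 -0.2829  0.1459] feeder [-0.1314  0.0991] yaw 6.33 F [ 0.75  0.16 -0.96] open 0.0574
shares [-0.3353  0.0114  0.1994] spin deg -0.12 share -0.0003 M err [ 0.007 -1.     0.011]
```

drive_tool --pt "-0.08 0 0.05 0 0.45" --pt "-0.16 0 0.1 0 0.45" --pt "-0.24 0 0.15 0 0.45" --pt "-0.32 0 0.19 0 0.45" --pt "-0.335 0 0.199 0 0.45"

```text
time: 10.97
eef_pos: [0.5447, -0.0987, 0.1397]
orientation: [-0.527, 0.47, -0.471, 0.529]
wrist_force: [0.6, 0.2, 0.3]
opening: 0.0576
```

drive_tool --pt "0 0 0 0 0.45" --pt "0 0 0 0 0.45" --pt "0 0 0 0 0.45"

```text
time: 11.22
eef_pos: [0.5423, -0.1041, 0.139]
orientation: [0.527, -0.471, 0.472, -0.527]
wrist_force: [-0.9, -0.3, -1.8]
opening: 0.0574
```

```bash
python3 -c "
from h import *
t=f2w(.036,-.001)
p=imaging.read_camera('wrist');save(p,'w4')
go([t[0],t[1],.14],6.45)"
```

```text
t 11.27 pos [ 0.5419 -0.1051  0.1389] feeder [0.0369 0.0044] yaw 6.24 F [ 0.36 -0.74 -1.07] open 0.0576
shares [ 0.0017 -0.0023  0.0109] spin deg -0.21 share -0.0006 M err [ 0.001 -1.    -0.001]
```

View pics/w4.png

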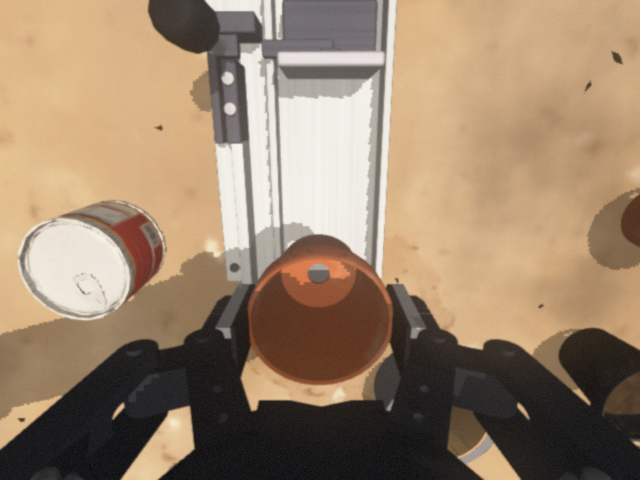

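drive_tool --pt "0.001 0 0.011 0 0.45" --pt "0.001 0.04 0.011 0 0.45" --pt "0.001 0.08 0.011 0 0.45" --pt "0.001 0.12 0.011 0 0.45" --pt "0.001 0.14 0.011 0 0.45"

```text
time: 11.68
eef_pos: [0.5471, -0.1051, 0.067]
orientation: [0.527, -0.473, 0.472, -0.526]
wrist_force: [-1.0, -0.4, 0.6]
opening: 0.0572
```

drive_tool --pt "0 0.02 0 0 0.45" --pt "0 0.03 0 0 0.45" --pt "0 0.03 0 0 0.45"

```text
time: 11.93
eef_pos: [0.548, -0.1037, 0.0531]
orientation: [0.527, -0.472, 0.471, -0.526]
wrist_force: [-0.3, -0.3, -1.1]
opening: 0.0576
```

```bash
python3 -c "
from h import *
t=f2w(.036,-.001)
go([t[0],t[1],.0465],6.45)"
```

```text
t 11.93 pos [ 0.548  -0.1037  0.0531] feeder [ 0.0375 -0.0017] yaw 6.32 F [-0.26 -0.33 -1.08] open 0.0576
shares [ 0.003   0.0132 -0.0014] spin deg -0.13 share -0.0004 M err [-0.    -1.    -0.001]
```

drive_tool --pt "0.002 0.004 0 0 0.45" --pt "0.003 0.007 0 0 0.45"

```text
time: 12.1
eef_pos: [0.5493, -0.105, 0.051]
orientation: [-0.527, 0.471, -0.472, 0.527]
wrist_force: [0.2, -0.3, -0.5]
opening: 0.0574
```

drive_tool --pt "0 0.003 0 0 0.45" --pt "0 0.003 0 0 0.45"

```text
time: 12.27
eef_pos: [0.5488, -0.1049, 0.0492]
orientation: [-0.527, 0.471, -0.472, 0.527]
wrist_force: [-0.3, -0.6, -0.5]
opening: 0.0577
```

drive_tool --pt "0 0.002 0 0 0.45" --pt "0 0.002 0 0 0.45"

```text
time: 12.43
eef_pos: [0.5486, -0.1048, 0.048]
orientation: [-0.527, 0.471, -0.472, 0.527]
wrist_force: [-0.1, -0.6, -0.2]
opening: 0.0571
```

drive_tool --pt "0 0.002 0.0 0 0.45" --pt "0 0.002 0.0 0 0.45"

```text
time: 12.6
eef_pos: [0.5487, -0.1047, 0.047]
orientation: [-0.527, 0.471, -0.472, 0.527]
wrist_force: [-0.6, 1.0, -0.6]
opening: 0.0572
```

drive_tool --pt "0 0.002 0 0 0.45" --pt "0 0.002 0 0 0.45"

```text
time: 12.77
eef_pos: [0.5487, -0.1047, 0.0468]
orientation: [0.527, -0.471, 0.472, -0.527]
wrist_force: [-2.4, 0.1, 8.1]
opening: 0.0575
```

drive_tool --pt "0 -0.001 0 0 0.4" --pt "0 -0.001 0 0 0.3" --pt "0 -0.001 0 0 0.2" --pt "0 -0.001 0 0 0.1" --pt "0 -0.001 0 0 0.1"

```text
time: 13.18
eef_pos: [0.5486, -0.1048, 0.0463]
orientation: [0.527, -0.472, 0.471, -0.527]
wrist_force: [0.5, -0.1, -0.6]
opening: 0.0768
```

drive_tool --pt "0 -0.04 0 0 0.1" --pt "0 -0.1 0 0 0.05" --pt "0 -0.16 0 0 0" --pt "0 -0.19 0 0 0" --pt "0 -0.19 0 0 0"

```text
time: 13.6
eef_pos: [0.5511, -0.105, 0.1448]
orientation: [-0.525, 0.469, -0.474, 0.528]
wrist_force: [0.7, -0.1, 0.1]
opening: 0.0854
```

```bash
python3 -c "
from h import *
p=imaging.read_camera('wrist');save(p,'w5');X=cloud(p)
m=(X[:,2]>.055)&(X[:,2]<.0635);D=X[:,:2]-O;F=np.c_[D@EX,D@EY];m&=(F[:,0]>.009)&(F[:,0]<.08)&(abs(F[:,1])<.04)
c=cv2.minEnclosingCircle(F[m].astype(np.float32));print(m.sum(),c, X[m][:,2].max())
go([.4247,.2764,.15],6.45)"
```

```text
1244 ((0.03667667508125305, -0.0007182738627307117), 0.030365565791726112) 0.06193287613916602
t 13.65 pos [ 0.5499 -0.105   0.1431] feeder [ 0.036  -0.0034] yaw 6.34 F [0.7  0.1  0.14] open 0.0855
shares [-0.7858 -0.0153 -0.1644] spin deg -0.11 share -0.0003 M err [ 0.001 -1.     0.004]
```

View pics/w5.png

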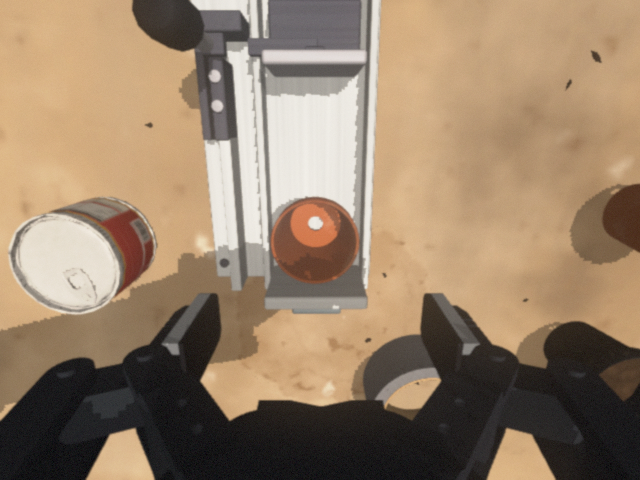

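drive_tool --pt "-0.785 -0.015 -0.164 0 0" --pt "-0.785 -0.015 -0.164 0 0" --pt "-0.785 -0.015 -0.164 0 0" --pt "-0.785 -0.015 -0.164 0 0" --pt "-0.785 -0.015 -0.164 0 0"

```text
time: 14.07
eef_pos: [0.4818, 0.0942, 0.144]
orientation: [0.528, -0.472, 0.471, -0.526]
wrist_force: [1.6, 0.4, -0.4]
opening: 0.0854
```

```bash
python3 -c "
from h import *
go([.4247,.2764,.15],6.45)"
```

```text
t 14.07 pos [0.4818 0.0942 0.144 ] feeder [0.2417 0.0418] yaw 6.32 F [ 1.63  0.42 -0.4 ] open 0.0854
shares [-0.3747 -0.0119 -0.0735] spin deg -0.13 share -0.0004 M err [ 0.    -1.    -0.003]
```

drive_tool --pt "-0.375 -0.012 -0.075 0 0" --pt "-0.375 -0.012 -0.075 0 0" --pt "-0.375 -0.012 -0.075 0 0" --pt "-0.375 -0.012 -0.075 0 0" --pt "-0.375 -0.012 -0.075 0 0"

```text
time: 14.48
eef_pos: [0.423, 0.2801, 0.1504]
orientation: [-0.528, 0.471, -0.469, 0.528]
wrist_force: [0.3, -0.4, 0.1]
opening: 0.0852
```

drive_tool --pt "0 0 0 0 0" --pt "0 0 0 0 0" --pt "0 0 0 0 0"

```text
time: 14.73
eef_pos: [0.425, 0.274, 0.1501]
orientation: [0.528, -0.472, 0.472, -0.526]
wrist_force: [0.0, -1.1, 0.3]
opening: 0.0852
```

```bash
python3 -c "
from h import *
p=imaging.read_camera('wrist');save(p,'w6');X=cloud(p)
m=(X[:,2]>.05)&(X[:,2]<.058)&(np.hypot(X[:,0]-.4247,X[:,1]-.276)<.05);Y=X[m];print(m.sum(),Y.min(0),Y.max(0),cv2.minEnclosingCircle(Y[:,:2].astype(np.float32)))
go([.4247,.2764,.0385],6.45)"
```

```text
1094 [0.39591578 0.24581901 0.05002141] [0.45594931 0.30550237 0.05568185] ((0.425756573677063, 0.2752975523471832), 0.030294127762317657)
t 14.78 pos [0.4254 0.2733 0.1503] feeder [0.4259 0.0778] yaw 6.25 F [-0.2  -0.36  0.67] open 0.085
shares [-6.800e-03  2.235e-01 -2.000e-04] spin deg -0.2 share -0.0005 M err [ 0.002 -1.    -0.002]
```

View pics/w6.png

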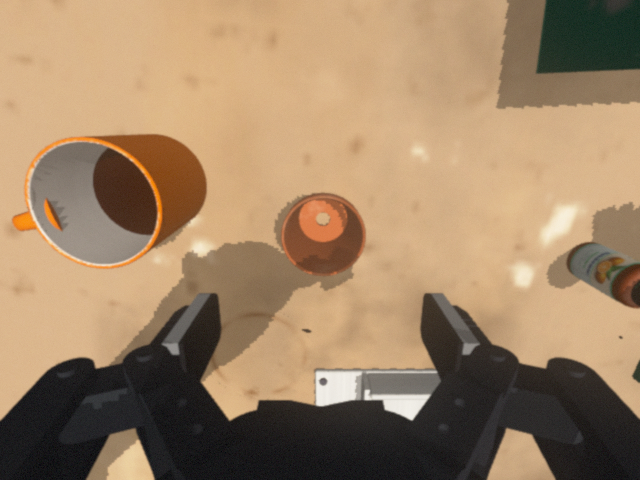

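drive_tool --pt "-0.002 0.08 0 0 0" --pt "-0.002 0.16 0 0 0" --pt "-0.002 0.224 0 0 0" --pt "-0.002 0.224 0 0 0" --pt "-0.002 0.224 0 0 0"

```text
time: 15.2
eef_pos: [0.4248, 0.2738, 0.038]
orientation: [0.528, -0.472, 0.472, -0.525]
wrist_force: [0.3, -0.4, 1.3]
opening: 0.0853
```

drive_tool --pt "0 0 0 0 0" --pt "0 0 0 0 0.1"

```text
time: 15.37
eef_pos: [0.4268, 0.2765, 0.0411]
orientation: [-0.525, 0.472, -0.472, 0.528]
wrist_force: [-1.3, -0.2, 0.1]
opening: 0.0774
```

drive_tool --pt "0 0 0 0 0.45" --pt "0 0 0 0 0.45" --pt "0 0 0 0 0.45" --pt "0 0 0 0 0.45"

```text
time: 15.7
eef_pos: [0.4266, 0.2768, 0.0414]
orientation: [-0.526, 0.471, -0.472, 0.528]
wrist_force: [0.4, -1.5, 8.2]
opening: 0.0573
```

drive_tool --pt "0 -0.05 0 0 0.45" --pt "0 -0.12 0 0 0.45" --pt "0 -0.2 0 0 0.45" --pt "0 -0.22 0 0 0.45" --pt "0 -0.22 0 0 0.45"

```text
time: 16.12
eef_pos: [0.4275, 0.2778, 0.1533]
orientation: [-0.524, 0.471, -0.472, 0.53]
wrist_force: [-0.1, -0.6, -1.4]
opening: 0.057
```

```bash
python3 -c "
from h import *
t=f2w(.102,-.001);print(t)
go([t[0],t[1],.15],6.45)"
```

```text
[ 0.54003539 -0.0397333 ]
t 16.12 pos [0.4275 0.2778 0.1533] feeder [0.4301 0.0751] yaw 6.33 F [-0.09 -0.61 -1.38] open 0.057
shares [0.656  0.005  0.1536] spin deg -0.12 share -0.0003 M err [-0.004 -1.     0.008]
```

drive_tool --pt "0.02 -0.03 0.08 0 0.45" --pt "0.08 -0.04 0.14 0 0.45" --pt "0.16 -0.04 0.154 0 0.45" --pt "0.24 -0.04 0.154 0 0.45" --pt "0.32 -0.04 0.154 0 0.45"

```text
time: 16.53
eef_pos: [0.5199, 0.1235, 0.1681]
orientation: [0.527, -0.472, 0.471, -0.526]
wrist_force: [0.6, -0.7, -1.1]
opening: 0.057
```

```bash
python3 -c "
from h import *
t=f2w(.102,-.001);print(t)
go([t[0],t[1],.15],6.45)"
```

```text
[ 0.54003539 -0.0397333 ]
t 16.53 pos [0.5199 0.1235 0.1681] feeder [0.2665 0.0006] yaw 6.34 F [ 0.64 -0.74 -1.06] open 0.057
shares [0.329  0.0364 0.0039] spin deg -0.11 share -0.0003 M err [ 0.001 -1.    -0.001]
```

drive_tool --pt "0.08 0 0.002 0 0.45" --pt "0.16 0 0.003 0 0.45" --pt "0.24 0 0.003 0 0.45" --pt "0.3 0 0.003 0 0.45" --pt "0.328 0.02 0.003 0 0.45"

```text
time: 16.95
eef_pos: [0.5395, -0.0431, 0.1589]
orientation: [0.526, -0.472, 0.474, -0.525]
wrist_force: [1.2, -0.3, -0.6]
opening: 0.0568
```

drive_tool --pt "0 0.02 0 0 0.45" --pt "0 0.05 0 0 0.45" --pt "0 0.05 0 0 0.45" --pt "0 0.05 0 0 0.45"

```text
time: 17.28
eef_pos: [0.5378, -0.0348, 0.1326]
orientation: [0.528, -0.472, 0.469, -0.527]
wrist_force: [0.4, 0.5, -0.4]
opening: 0.0573
```

```bash
python3 -c "
from h import *
t=f2w(.102,-.001);print(t)
p=imaging.read_camera('wrist');save(p,'w7')
go([t[0],t[1],.06],6.45)"
```

```text
[ 0.54003539 -0.0397333 ]
t 17.33 pos [ 0.5386 -0.0349  0.1335] feeder [ 0.107  -0.0002] yaw 6.54 F [-0.08  0.44 -0.89] open 0.0569
shares [0.0102 0.147  0.0019] spin deg 0.09 share 0.0003 M err [-0.001 -1.    -0.002]
```

View pics/w7.png

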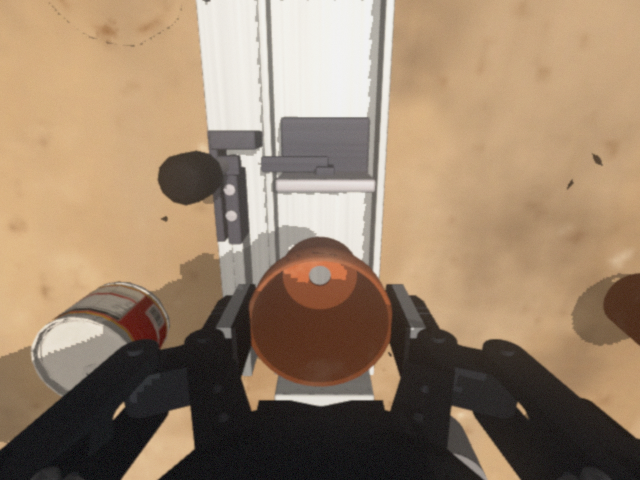

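drive_tool --pt "0 0.03 0 0 0.45" --pt "0 0.04 0 0 0.45" --pt "0 0.04 0 0 0.45" --pt "0 0.04 0 0 0.45" --pt "0 0.04 0 0 0.45"

```text
time: 17.75
eef_pos: [0.5397, -0.0366, 0.1148]
orientation: [-0.527, 0.471, -0.472, 0.527]
wrist_force: [-0.4, 0.8, -0.8]
opening: 0.0569
```

```bash
python3 -c "
from h import *
t=f2w(.105,-.001)
go([t[0],t[1],.0535],6.45)"
```

```text
t 17.75 pos [ 0.5397 -0.0366  0.1148] feeder [ 0.1052 -0.001 ] yaw 6.4 F [-0.4   0.84 -0.79] open 0.0569
shares [ 3.000e-04  1.226e-01 -1.000e-04] spin deg -0.05 share -0.0001 M err [ 0.    -1.     0.001]
```

drive_tool --pt "0 0.03 0 0 0.45" --pt "0 0.06 0 0 0.45" --pt "0 0.09 0 0 0.45" --pt "0 0.12 0 0 0.45" --pt "0 0.128 0 0 0.45"

```text
time: 18.17
eef_pos: [0.5387, -0.037, 0.0492]
orientation: [0.527, -0.472, 0.471, -0.527]
wrist_force: [-0.6, -0.1, -0.5]
opening: 0.0572
```

drive_tool --pt "0 0.002 0 0 0.45" --pt "0 0.003 0 0 0.45"

```text
time: 18.33
eef_pos: [0.5398, -0.0369, 0.0492]
orientation: [-0.527, 0.471, -0.472, 0.527]
wrist_force: [0.2, -0.6, -0.6]
opening: 0.0574
```

drive_tool --pt "0 0.002 0 0 0.45" --pt "0 0.002 0 0 0.45"

```text
time: 18.5
eef_pos: [0.5399, -0.037, 0.0485]
orientation: [-0.527, 0.471, -0.472, 0.527]
wrist_force: [-0.6, 0.4, -1.3]
opening: 0.0574
```

drive_tool --pt "0 0.002 0 0 0.45" --pt "0 0.002 0 0 0.45"

```text
time: 18.67
eef_pos: [0.54, -0.0372, 0.0475]
orientation: [-0.527, 0.471, -0.472, 0.527]
wrist_force: [-0.1, 0.0, 2.7]
opening: 0.0569
```

drive_tool --pt "0 0.002 0 0 0.45" --pt "0 0.002 0 0 0.45"

```text
time: 18.83
eef_pos: [0.54, -0.0373, 0.0474]
orientation: [-0.527, 0.471, -0.472, 0.527]
wrist_force: [-1.7, -1.0, 12.7]
opening: 0.057
```

Seated on the floor; release.

drive_tool --pt "0 -0.002 0 0 0.45" --pt "0 -0.002 0 0 0.3" --pt "0 -0.002 0 0 0.2" --pt "0 -0.002 0 0 0.1" --pt "0 -0.002 0 0 0.1"

```text
time: 19.25
eef_pos: [0.5392, -0.0369, 0.0465]
orientation: [0.527, -0.472, 0.471, -0.527]
wrist_force: [-0.2, 0.2, 0.1]
opening: 0.0768
```

drive_tool --pt "0 -0.03 0 0 0.1" --pt "0 -0.09 0 0 0.05" --pt "0 -0.16 0 0 0" --pt "0 -0.21 0 0 0" --pt "0 -0.21 0 0 0"

```text
time: 19.67
eef_pos: [0.5427, -0.0368, 0.1563]
orientation: [-0.525, 0.469, -0.474, 0.529]
wrist_force: [0.7, 0.9, 0.1]
opening: 0.0855
```

```bash
python3 -c "
from h import *
p=imaging.read_camera('wrist');save(p,'w8');X=cloud(p)
D=X[:,:2]-O;F=np.c_[D@EX,D@EY]
for a,b in [(.007,.069),(.071,.136)]:
  m=(X[:,2]>.055)&(X[:,2]<.0635)&(F[:,0]>a)&(F[:,0]<b)&(abs(F[:,1])<.04)
  print(m.sum(),cv2.minEnclosingCircle(F[m].astype(np.float32)), F[m].min(0),F[m].max(0),X[m][:,2].max())
m=(X[:,2]>.108)&(X[:,2]<.118)&(np.hypot(X[:,0]-.467,X[:,1]-.01)<.04);print(m.sum(),np.median(X[m],0),w2f(np.median(X[m],0)))
go([.4665,.0092,.15],-83.9)"
```

```text
1110 ((0.03693497180938721, -0.00075819919584319), 0.030373364686965942) [ 0.00740201 -0.03070341] [0.06674002 0.02921712] 0.061569687386225896
1213 ((0.10308770835399628, -0.00023146609601099044), 0.030339105054736137) [ 0.07308927 -0.02948943] [0.1332401  0.02972268] 0.06280401218152437
1636 [0.47011661 0.01113732 0.11371828] [0.16040302 0.0627616 ]
t 19.72 pos [ 0.5414 -0.037   0.1542] feeder [ 0.1046 -0.0026] yaw 6.34 F [-0.39  0.4   0.3 ] open 0.0856
shares [-0.1083  0.0076 -0.1386] spin deg 90.24 share 0.2507 M err [ 0.001 -1.     0.006]
```

View pics/w8.png

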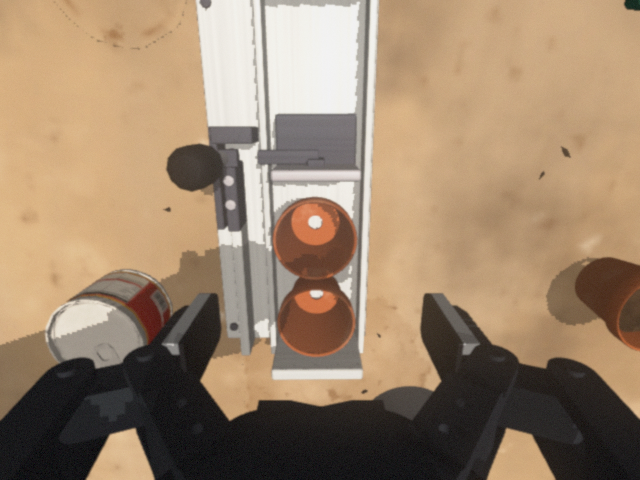

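drive_tool --pt "-0.05 0 -0.07 0.2507 0" --pt "-0.1 0 -0.138 0.2507 0" --pt "-0.108 0 -0.138 0.2507 0" --pt "-0.108 0 -0.138 0.2507 0" --pt "-0.108 0 -0.138 0.2507 0"

```text
time: 20.13
eef_pos: [0.4628, 0.0096, 0.1507]
orientation: [-0.356, 0.612, -0.611, 0.354]
wrist_force: [0.5, -0.1, 1.3]
opening: 0.0856
```

```bash
python3 -c "
from h import *
go([.4667,.0094,.15],-83.9)"
```

```text
t 20.13 pos [0.4628 0.0096 0.1507] feeder [0.1597 0.0702] yaw -29.7 F [ 0.49 -0.12  1.34] open 0.0856
shares [-0.0036  0.0013  0.0069] spin deg 54.2 share 0.1506 M err [ 0.002 -1.    -0.002]
```

drive_tool --pt "-0.003 0 0.005 0.1505 0" --pt "-0.003 0 0.005 0.1505 0" --pt "-0.003 0 0.005 0.1505 0" --pt "-0.003 0 0.005 0.1505 0" --pt "-0.003 0 0.005 0.1505 0"

```text
time: 20.55
eef_pos: [0.4667, 0.0089, 0.1506]
orientation: [0.15, -0.691, 0.691, -0.148]
wrist_force: [-0.6, 0.3, 0.5]
opening: 0.0854
```

```bash
python3 -c "
from h import *
go([.4667,.0094,.15],-83.9)"
```

```text
t 20.55 pos [0.4667 0.0089 0.1506] feeder [0.1586 0.0664] yaw -65.6 F [-0.6   0.34  0.46] open 0.0854
shares [-0.0004  0.0012 -0.0008] spin deg 18.3 share 0.0508 M err [ 0.003 -1.    -0.   ]
```

drive_tool --pt "0 0 -0.001 0.051 0" --pt "0 0 -0.001 0.051 0" --pt "0 0 -0.001 0.051 0" --pt "0 0 -0.001 0.051 0" --pt "0 0 -0.001 0.051 0"

```text
time: 20.97
eef_pos: [0.4667, 0.0095, 0.1509]
orientation: [0.041, -0.706, 0.706, -0.039]
wrist_force: [0.4, 0.7, 0.5]
opening: 0.0853
```

```bash
python3 -c "
from h import *
go([.4667,.0094,.0885],-83.9)"
```

```text
t 20.97 pos [0.4667 0.0095 0.1509] feeder [0.1592 0.0663] yaw -83.48 F [0.4  0.67 0.52] open 0.0853
shares [-0.0002  0.1247  0.0002] spin deg 0.42 share 0.0012 M err [ 0.002 -1.     0.001]
```

drive_tool --pt "0 0.06 0 0.001 0" --pt "0 0.124 0 0.001 0" --pt "0 0.124 0 0.001 0" --pt "0 0.124 0 0.001 0.3" --pt "0 0.124 0 0.001 0.6" --force 25

```text
time: 21.38
eef_pos: [0.4676, 0.0093, 0.0903]
orientation: [-0.037, 0.706, -0.706, 0.037]
wrist_force: [-0.1, 0.3, 0.2]
opening: 0.0639
```

drive_tool --pt "0 0 0 0 0.7" --pt "0 0 0 0 0.85" --pt "0 0 0 0 0.85" --pt "0 0 0 0 0.85" --pt "0 0 0 0 0.85"

```text
time: 21.8
eef_pos: [0.4682, 0.0094, 0.091]
orientation: [0.036, -0.706, 0.706, -0.038]
wrist_force: [-1.6, -0.4, 7.5]
opening: 0.0226
```

```bash
python3 -c "
from h import *
go([.4667,.0094,.0885],-83.9)"
```

```text
t 21.8 pos [0.4682 0.0094 0.091 ] feeder [0.1589 0.0648] yaw -83.99 F [-1.57 -0.42  7.52] open 0.0226
shares [ 0.003   0.0049 -0.0004] spin deg -0.09 share -0.0002 M err [-0.002 -1.     0.   ]
```

drive_tool --pt "0 0 -0.003 0 0.85" --pt "0 0 -0.005 0 0.85" --pt "0 0 -0.005 0 0.85"

```text
time: 22.05
eef_pos: [0.4681, 0.011, 0.091]
orientation: [0.036, -0.706, 0.707, -0.038]
wrist_force: [-0.6, -3.0, 7.5]
opening: 0.0228
```

```bash
python3 -c "
from h import *
go([.4667,.0094,.0885],-83.9)"
```

```text
t 22.05 pos [0.4681 0.011  0.091 ] feeder [0.1604 0.0648] yaw -84.03 F [-0.58 -3.    7.48] open 0.0228
shares [0.0031 0.0049 0.0028] spin deg -0.13 share -0.0004 M err [-0.002 -1.     0.001]
```

drive_tool --pt "-0.004 0 -0.001 0 0.85" --pt "-0.01 0 -0.001 0 0.85" --pt "-0.016 0 -0.001 0 0.85"

```text
time: 22.3
eef_pos: [0.4758, 0.012, 0.091]
orientation: [0.036, -0.706, 0.707, -0.037]
wrist_force: [-0.6, -3.1, 6.7]
opening: 0.0233
```

```bash
python3 -c "
from h import *
go([.4667,.0094,.0885],-83.9)"
```

```text
t 22.3 pos [0.4758 0.012  0.091 ] feeder [0.1607 0.057 ] yaw -84.05 F [-0.6  -3.07  6.74] open 0.0233
shares [0.0187 0.005  0.0034] spin deg -0.15 share -0.0004 M err [-0.002 -1.     0.001]
```

drive_tool --pt "-0.005 0 0 0 0.85" --pt "-0.01 0 0 0 0.85" --pt "-0.01 0 0 0 0.85" --pt "-0.01 0 0 0 0.85"

```text
time: 22.63
eef_pos: [0.4815, 0.0127, 0.091]
orientation: [0.036, -0.706, 0.707, -0.038]
wrist_force: [-0.1, -2.2, 5.5]
opening: 0.0228
```

```bash
python3 -c "
from h import *
go([.4667,.0094,.0885],-83.9)"
```

```text
t 22.63 pos [0.4815 0.0127 0.091 ] feeder [0.1607 0.0513] yaw -84.04 F [-0.05 -2.25  5.54] open 0.0228
shares [0.0302 0.0049 0.0034] spin deg -0.14 share -0.0004 M err [-0.003 -1.     0.001]
```

drive_tool --pt "0 0 0.004 0 0.85" --pt "0 0 0.01 0 0.85" --pt "0 0 0.016 0 0.85" --pt "0 0 0.022 0 0.85" --pt "0 0 0.026 0 0.85"

```text
time: 23.05
eef_pos: [0.483, -0.0004, 0.091]
orientation: [0.035, -0.706, 0.707, -0.038]
wrist_force: [0.2, -3.0, 5.1]
opening: 0.0224
```

```bash
python3 -c "
from h import *
go([.4667,.0094,.0885],-83.9)"
```

```text
t 23.05 pos [ 4.83e-01 -4.00e-04  9.10e-02] feeder [0.1475 0.0512] yaw -84.05 F [ 0.2  -2.98  5.12] open 0.0224
shares [ 0.0305  0.0049 -0.0229] spin deg -0.15 share -0.0004 M err [-0.004 -1.     0.001]
```

drive_tool --pt "0 0 0.004 0 0.85" --pt "0 0 0.008 0 0.85" --pt "0 0 0.012 0 0.85" --pt "0 0 0.016 0 0.85"

```text
time: 23.38
eef_pos: [0.4839, -0.0081, 0.091]
orientation: [0.036, -0.706, 0.706, -0.038]
wrist_force: [0.3, -1.9, 5.2]
opening: 0.023
```

drive_tool --pt "0 0 0.003 0 0.85" --pt "0 0 0.006 0 0.85" --pt "0 0 0.008 0 0.85"

```text
time: 23.63
eef_pos: [0.4843, -0.012, 0.091]
orientation: [0.036, -0.706, 0.706, -0.038]
wrist_force: [0.1, -1.5, 5.4]
opening: 0.0227
```

drive_tool --pt "0 0 0.003 0 0.85" --pt "0 0 0.003 0 0.85"

```text
time: 23.8
eef_pos: [0.4845, -0.0137, 0.091]
orientation: [0.035, -0.706, 0.707, -0.038]
wrist_force: [0.4, -2.6, 6.5]
opening: 0.0227
```

drive_tool --pt "0 0 0.002 0 0.85" --pt "0 0 0.003 0 0.85"

```text
time: 23.97
eef_pos: [0.4847, -0.0149, 0.091]
orientation: [0.036, -0.706, 0.706, -0.038]
wrist_force: [0.0, -1.4, 4.5]
opening: 0.0227
```

drive_tool --pt "0 0 0.002 0 0.85" --pt "0 0 0.002 0 0.85"

```text
time: 24.13
eef_pos: [0.4848, -0.016, 0.091]
orientation: [0.035, -0.706, 0.707, -0.038]
wrist_force: [0.1, -2.5, 4.3]
opening: 0.0228
```

drive_tool --pt "0 0 0.002 0 0.85" --pt "0 0 0.002 0 0.85"

```text
time: 24.3
eef_pos: [0.4849, -0.017, 0.091]
orientation: [0.035, -0.706, 0.707, -0.038]
wrist_force: [-0.1, -2.2, 5.2]
opening: 0.0228
```

drive_tool --pt "0 0 0.002 0 0.85" --pt "0 0 0.002 0 0.85"

```text
time: 24.47
eef_pos: [0.485, -0.0178, 0.091]
orientation: [0.036, -0.706, 0.706, -0.038]
wrist_force: [0.7, -1.2, 5.3]
opening: 0.0231
```

drive_tool --pt "0 0 0.002 0 0.85" --pt "0 0 0.002 0 0.85"

```text
time: 24.63
eef_pos: [0.485, -0.0181, 0.091]
orientation: [0.036, -0.706, 0.706, -0.038]
wrist_force: [-0.2, -0.6, 5.3]
opening: 0.023
```

drive_tool --pt "0 0 0.001 0 0.85" --pt "0 0 0.001 0 0.85"

```text
time: 24.8
eef_pos: [0.485, -0.0182, 0.091]
orientation: [-0.036, 0.706, -0.706, 0.038]
wrist_force: [-0.1, 0.0, 5.5]
opening: 0.0231
```

```bash
python3 -c "
from h import *
p=imaging.read_camera('scene');save(p,'s9');cv2.imwrite('pics/s9z.png',cv2.resize(p['image'][180:330,230:430,::-1],(800,600)))
go([.4667,.0094,.0885],-83.9)"
```

```text
t 24.85 pos [ 0.485  -0.0182  0.091 ] feeder [0.1296 0.0513] yaw -83.96 F [0.14 0.32 5.06] open 0.0231
shares [ 0.0306  0.0049 -0.0588] spin deg -0.06 share -0.0002 M err [-0.003 -1.     0.   ]
```

View pics/s9z.png

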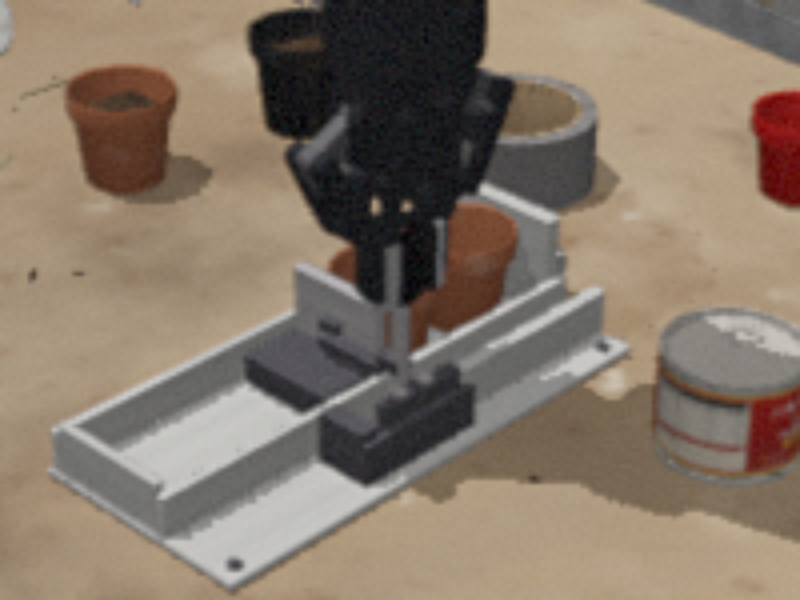

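drive_tool --pt "0 0 0 0 0.65" --pt "0 0 0 0 0.55" --pt "0 0 0 0 0.4" --pt "0 0 0 0 0.2" --pt "0 0 0 0 0"

```text
time: 25.27
eef_pos: [0.4833, -0.0185, 0.0897]
orientation: [0.037, -0.706, 0.706, -0.037]
wrist_force: [-0.3, -0.8, 0.0]
opening: 0.0729
```

drive_tool --pt "0 0 0 0 0" --pt "0 -0.04 0 0 0" --pt "0 -0.1 0 0 0" --pt "0 -0.17 0 0 0" --pt "0 -0.2 0 0 0"

```text
time: 25.68
eef_pos: [0.4849, -0.0186, 0.1928]
orientation: [0.035, -0.706, 0.706, -0.039]
wrist_force: [1.1, -0.6, 0.3]
opening: 0.085
```

```bash
python3 -c "
from h import *
p=imaging.read_camera('wrist');save(p,'w10');X=cloud(p)
D=X[:,:2]-O;F=np.c_[D@EX,D@EY]
for a,b in [(.002,.058),(.062,.113)]:
  m=(X[:,2]>.055)&(X[:,2]<.0615)&(F[:,0]>a)&(F[:,0]<b)&(abs(F[:,1])<.034)
  print(m.sum(),cv2.minEnclosingCircle(F[m].astype(np.float32)), F[m].min(0),F[m].max(0))
m=(X[:,2]>.108)&(X[:,2]<.118)&(np.hypot(X[:,0]-.485,X[:,1]+.018)<.04);print(m.sum(),w2f(np.median(X[m],0)))
go([.4667,.0094,.0885],-83.9)
p=imaging.read_camera('scene');save(p,'s10');cv2.imwrite('pics/s10z.png',cv2.resize(p['image'][180:330,230:430,::-1],(800,600)))
"
```

```text
955 ((0.028688978403806686, -0.0003674091421999037), 0.03032677248120308) [ 0.0020093  -0.03012804] [0.0579737  0.02920356]
752 ((0.08721108734607697, -0.00064695137552917), 0.030073706060647964) [ 0.06204554 -0.03044352] [0.11296808 0.02879566]
921 [0.13037082 0.04917487]
t 25.73 pos [ 0.4863 -0.0186  0.1943] feeder [0.129  0.0501] yaw -84.0 F [-0.63 -0.09  1.57] open 0.086
shares [ 0.0348  0.2114 -0.0598] spin deg -0.1 share -0.0003 M err [-0.008 -1.     0.   ]
```

View pics/w10.png

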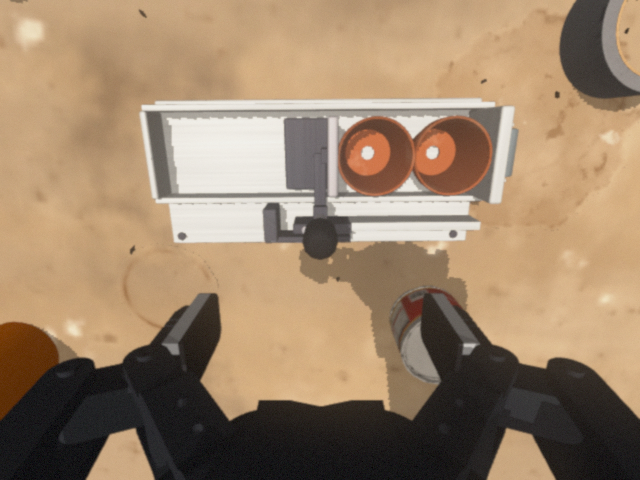

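View pics/s10z.png

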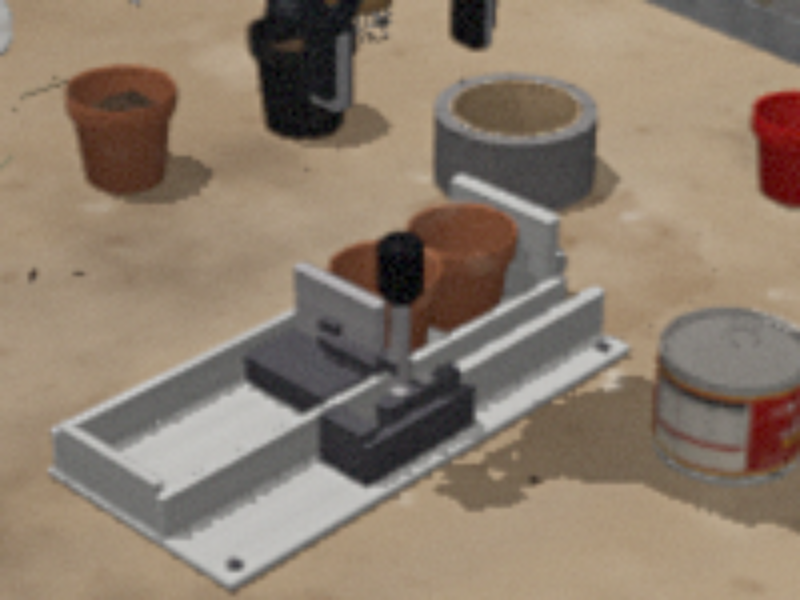

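Both pots stand upright and centred, about 58 mm apart and hard against the stop. The knob is in line, the follower is at about 0.117 m, and the gripper is clear. I'll hand in now.

drive_tool --pt "0 0 0 0 0" --pt "0 0 0 0 0" --pt "0 0 0 0 0"

```text
time: 26.03
eef_pos: [0.4824, -0.0184, 0.1885]
orientation: [0.038, -0.706, 0.706, -0.036]
wrist_force: [0.8, 0.6, -0.1]
opening: 0.0855
```

```bash
python3 -c "
from h import *
print(manip.finish_job())"
```

```text
the job is handed in; nothing more can be done
None
```

The feeder is loaded and the job handed in at about 26 s of the 72 s allowed; no verdict was reported.

- **Hooking:** I drew the follower back and felt the catch's stop at about 0.151 m. I then shifted the knob into the notch, let the catch take the spring load and released it.
- **Pots:** I stood both empty pots in the track at x ≈ 37 and 103 mm, lowering each until it touched the floor before letting go.
- **Return:** I unhooked the knob and eased the follower forward until it stalled against the pots. The pull on my fingers had dropped to zero, so the spring was bearing on the pots, and I let go.

**Last checks:**
- **Follower:** it stands at about 0.117 m, with the knob in line rather than in the notch.
- **Pots:** the wrist picture measures them at x ≈ 29 and 87 mm, less than 1 mm off the middle line. They look upright, touching each other and the front stop.
- **Bystanders:** the tin and tape roll look unmoved in the last pictures. I did not measure them or check the dropper bottle again, but the arm never felt a contact near any of them.
- **Pressing force:** I could not measure the follower's force on the pots directly. I inferred it from the stall and the zero load on the fingers.

No check failed. The camera readings differed from each other by about 2 mm, and I allowed for that by feeling for contact.

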